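# Stack rinsed rack shelves to dry on spacer sticks under a hold-down plate

## Task

Stack all the rinsed acrylic panels flat on the drying stand's bed, one above the other and lined up with the bed, with two wooden sticks under every panel (the lowest one too), laid crosswise and centred, one towards each end, so that air passes under each. When all panels are stacked, lower the metal hold-down plate squarely over the rod until it lies flat on the top panel, in line with the stack, and leave the other labware around alone.

Things in the scene. Friction and masses are not known exactly. Their poses are not given: they have to be found in the camera images.
- stand: Drying stand, fixed: grey foot plate 230 x 150 x 12 mm with a raised aluminium bed (180 mm along the stand's x, 56 mm along its y, flat top 24 mm above the table) and a tall steel rod at one corner. Origin: on the table under the middle of the bed; x along the bed, z up. The rod stands at x = +80 mm, y = +85 mm.
- bed (a point): Middle of the flat top of the stand's bed, 24 mm above the table.
- rod_top (a point): Tip of the stand's vertical steel rod, 12 mm in diameter, the last 10 mm tapered to 4 mm; the tip is 150 mm above the table.
- cover: Loose aluminium hold-down plate, about 250 g, 180 (x) x 50 (y) x 6 mm thick, with a side lug (36 mm wide) at one corner drilled for the rod, and a black upright handle bar on its middle, 60 mm along x, 16 mm along y, top 38 mm above the plate's underside. Origin: centre of the plate's underside; x along the plate. Starts flat on the mat with the sticks.
- cover_grip (a point): Centre of the hold-down plate's handle bar, 26 mm above the plate's underside: the place to grip it, across its 16 mm width.
- cover_hole (a point): Centre of the 17 mm hole through the lug, at the underside of the hold-down plate; it lies 80 mm along x and 85 mm along y from the plate's origin.
- panel_a_c (a point): Centre of an acrylic test-tube rack shelf (pale panel with a row of six holes), 160 (x) x 40 (y) x 8 mm thick, 60 g; x along it. Loose; the panels start side by side, flat on one mat. Two or three of the three are there; all are alike. Grip across the 40 mm width.
- panel_b_c (a point): Centre of an acrylic test-tube rack shelf (pale panel with a row of six holes), 160 (x) x 40 (y) x 8 mm thick, 60 g; x along it. Loose; the panels start side by side, flat on one mat. Two or three of the three are there; all are alike. Grip across the 40 mm width.
- panel_c_c (a point): Centre of an acrylic test-tube rack shelf (pale panel with a row of six holes), 160 (x) x 40 (y) x 8 mm thick, 60 g; x along it. Loose; the panels start side by side, flat on one mat. Two or three of the three are there; all are alike. Grip across the 40 mm width.
- stick0_c (a point): Centre of a square wooden spacer stick, 70 mm long (x) and 14 x 14 mm in section, 14 g. Loose; six alike, flat on the other mat. Spare ones may stay there.
- stick1_c (a point): Centre of a square wooden spacer stick, 70 mm long (x) and 14 x 14 mm in section, 14 g. Loose; six alike, flat on the other mat. Spare ones may stay there.
- stick2_c (a point): Centre of a square wooden spacer stick, 70 mm long (x) and 14 x 14 mm in section, 14 g. Loose; six alike, flat on the other mat. Spare ones may stay there.
- stick3_c (a point): Centre of a square wooden spacer stick, 70 mm long (x) and 14 x 14 mm in section, 14 g. Loose; six alike, flat on the other mat. Spare ones may stay there.
- stick4_c (a point): Centre of a square wooden spacer stick, 70 mm long (x) and 14 x 14 mm in section, 14 g. Loose; six alike, flat on the other mat. Spare ones may stay there.
- stick5_c (a point): Centre of a square wooden spacer stick, 70 mm long (x) and 14 x 14 mm in section, 14 g. Loose; six alike, flat on the other mat. Spare ones may stay there.
- flask: Empty conical glass flask, 130 mm high, 88 mm wide: bystander. Origin under its middle.
- tube_rack: Acrylic rack of corked empty tubes, about 60 x 176 x 160 mm: bystander. Origin under its middle.
- cup: Plastic cup, 70 mm high, 70 mm wide: bystander. Origin under its middle.
- mat_s: Thin blue draining mat, fixed, 200 (x) x 300 (y) x 3 mm, on which the sticks and the hold-down plate lie. Origin: middle of its underside. The two mats swap sides from start to start.
- mat_p: The same kind of mat, on which the acrylic panels lie.
Not all that is in view belongs to the job. Leave any purple look-alike of the part that bears stick2_c alone.

How it is judged (in metres and radians):
On the way, in this order (a step that is already met when the one before it is completed fails the run):
1. one panel lies on two sticks on the bed (((x of panel_a_c in the frame of stand between -0.016 and 0.016 m and y of panel_a_c in the frame of stand between -0.014 and 0.014 m and angle between the x axis of panel_a_c and the x axis of stand, either way round below 0.12 rad and angle between panel_a_c's own z axis and vertical below 0.06 rad and z of panel_a_c in the frame of stand between 0.038 and 0.046 m) or (x of panel_b_c in the frame of stand between -0.016 and 0.016 m and y of panel_b_c in the frame of stand between -0.014 and 0.014 m and angle between the x axis of panel_b_c and the x axis of stand, either way round below 0.12 rad and angle between panel_b_c's own z axis and vertical below 0.06 rad and z of panel_b_c in the frame of stand between 0.038 and 0.046 m) or (x of panel_c_c in the frame of stand between -0.016 and 0.016 m and y of panel_c_c in the frame of stand between -0.014 and 0.014 m and angle between the x axis of panel_c_c and the x axis of stand, either way round below 0.12 rad and angle between panel_c_c's own z axis and vertical below 0.06 rad and z of panel_c_c in the frame of stand between 0.038 and 0.046 m))), for 0.2 s.
2. every panel lies in the stack at its layer's height, with the hold-down plate not yet on the rod (x of panel_a_c in the frame of stand between -0.016 and 0.016 m and y of panel_a_c in the frame of stand between -0.014 and 0.014 m and angle between the x axis of each of panel_a_c, panel_b_c, panel_c_c and the x axis of stand, either way round below 0.12 rad and angle between each of panel_a_c, panel_b_c, panel_c_c's own z axis and vertical below 0.06 rad and (z of panel_a_c in the frame of stand between 0.038 and 0.046 m or z of panel_a_c in the frame of stand between 0.06 and 0.068 m or z of panel_a_c in the frame of stand between 0.082 and 0.09 m) and x of panel_b_c in the frame of stand between -0.016 and 0.016 m and y of panel_b_c in the frame of stand between -0.014 and 0.014 m and (z of panel_b_c in the frame of stand between 0.038 and 0.046 m or z of panel_b_c in the frame of stand between 0.06 and 0.068 m or z of panel_b_c in the frame of stand between 0.082 and 0.09 m) and x of panel_c_c in the frame of stand between -0.016 and 0.016 m and y of panel_c_c in the frame of stand between -0.014 and 0.014 m and (z of panel_c_c in the frame of stand between 0.038 and 0.046 m or z of panel_c_c in the frame of stand between 0.06 and 0.068 m or z of panel_c_c in the frame of stand between 0.082 and 0.09 m) and horizontal distance between cover_hole and rod_top above 0.03 m), for 0.2 s.
At the end, for the whole second after the job is handed in: Each panel level over the bed (16 mm along, 14 mm across, 0.12 rad), at a whole number of stick-and-panel layers to 4 mm; sticks in the stack crosswise (0.25 rad), centred to 20 mm, 25-85 mm from the middle; plate flat on the top panel, hole within 6 mm of the rod axis, in line to 0.12 rad (x of panel_a_c in the frame of stand between -0.016 and 0.016 m and y of panel_a_c in the frame of stand between -0.014 and 0.014 m and angle between the x axis of each of panel_a_c, panel_b_c, panel_c_c, cover and the x axis of stand, either way round below 0.12 rad and angle between each of panel_a_c, panel_b_c, panel_c_c's own z axis and vertical below 0.06 rad and (z of panel_a_c in the frame of stand between 0.038 and 0.046 m or z of panel_a_c in the frame of stand between 0.06 and 0.068 m or z of panel_a_c in the frame of stand between 0.082 and 0.09 m) and x of panel_b_c in the frame of stand between -0.016 and 0.016 m and y of panel_b_c in the frame of stand between -0.014 and 0.014 m and (z of panel_b_c in the frame of stand between 0.038 and 0.046 m or z of panel_b_c in the frame of stand between 0.06 and 0.068 m or z of panel_b_c in the frame of stand between 0.082 and 0.09 m) and x of panel_c_c in the frame of stand between -0.016 and 0.016 m and y of panel_c_c in the frame of stand between -0.014 and 0.014 m and (z of panel_c_c in the frame of stand between 0.038 and 0.046 m or z of panel_c_c in the frame of stand between 0.06 and 0.068 m or z of panel_c_c in the frame of stand between 0.082 and 0.09 m) and (horizontal distance between stick0_c and bed above 0.12 m or ((x of stick0_c in the frame of stand between 0.025 and 0.085 m or x of stick0_c in the frame of stand between -0.085 and -0.025 m) and y of stick0_c in the frame of stand between -0.02 and 0.02 m and angle between the x axis of stick0_c and the y axis of stand, either way round below 0.25 rad)) and (horizontal distance between stick1_c and bed above 0.12 m or ((x of stick1_c in the frame of stand between 0.025 and 0.085 m or x of stick1_c in the frame of stand between -0.085 and -0.025 m) and y of stick1_c in the frame of stand between -0.02 and 0.02 m and angle between the x axis of stick1_c and the y axis of stand, either way round below 0.25 rad)) and (horizontal distance between stick2_c and bed above 0.12 m or ((x of stick2_c in the frame of stand between 0.025 and 0.085 m or x of stick2_c in the frame of stand between -0.085 and -0.025 m) and y of stick2_c in the frame of stand between -0.02 and 0.02 m and angle between the x axis of stick2_c and the y axis of stand, either way round below 0.25 rad)) and (horizontal distance between stick3_c and bed above 0.12 m or ((x of stick3_c in the frame of stand between 0.025 and 0.085 m or x of stick3_c in the frame of stand between -0.085 and -0.025 m) and y of stick3_c in the frame of stand between -0.02 and 0.02 m and angle between the x axis of stick3_c and the y axis of stand, either way round below 0.25 rad)) and (horizontal distance between stick4_c and bed above 0.12 m or ((x of stick4_c in the frame of stand between 0.025 and 0.085 m or x of stick4_c in the frame of stand between -0.085 and -0.025 m) and y of stick4_c in the frame of stand between -0.02 and 0.02 m and angle between the x axis of stick4_c and the y axis of stand, either way round below 0.25 rad)) and (horizontal distance between stick5_c and bed above 0.12 m or ((x of stick5_c in the frame of stand between 0.025 and 0.085 m or x of stick5_c in the frame of stand between -0.085 and -0.025 m) and y of stick5_c in the frame of stand between -0.02 and 0.02 m and angle between the x axis of stick5_c and the y axis of stand, either way round below 0.25 rad)) and horizontal distance between cover_hole and rod_top below 0.006 m and angle between cover's own z axis and vertical below 0.05 rad and x of cover_grip in the frame of stand between -0.03 and 0.03 m and (z of cover_hole in the frame of stand between 0.064 and 0.072 m or z of cover_hole in the frame of stand between 0.086 and 0.094 m) and z of cover_grip in the frame of panel_a_c above 0.02 m and z of cover_grip in the frame of panel_b_c above 0.02 m and z of cover_grip in the frame of panel_c_c above 0.02 m and linear speed of each of cover, panel_a, panel_b, panel_c below 0.02 m/s); the robot touches nothing.
It fails at once if the flask is displaced by more than 30 mm or tipped over (distance of flask from where it was at the start of the episode above 0.03 m or angle between flask's own z axis and vertical above 0.5 rad).
It fails at once if the tube rack is displaced by more than 30 mm or tipped over (distance of tube_rack from where it was at the start of the episode above 0.03 m or angle between tube_rack's own z axis and vertical above 0.5 rad).
It fails at once if the cup is displaced by more than 30 mm or tipped over (distance of cup from where it was at the start of the episode above 0.03 m or angle between cup's own z axis and vertical above 0.5 rad).
Of panel_a, panel_b, panel_c only 2 to 3 are there at a start; the rules pass over those that are not, and their reading is None.
At some moment in a run one of cover may be knocked a few centimetres aside while the robot is not near it.
Once in a run the grip may slacken for a moment while it holds something.
It also fails if it takes over 210 s, if anything falls off the work surface, if the arm or the gripper's body presses on something with over 40 N, if the wrist force passes 120 N, or if a joint passes its speed limit or range.

## Robot

A 6-joint arm with a two-finger parallel gripper is mounted at the origin on the work surface. World frame = base frame: x ahead of the robot, y to its left, z up, the work surface at z = 0. Lengths are in mm, angles in rad, forces in N, time in s.
With the tool pointing down it reaches from about 275 to 825 mm from the base axis. Payload 5.2 kg.
Tool frame: the origin (TCP) lies midway between the tips of the shut fingers; the grasp point (between the pads) lies 19 mm behind it; z points along the fingers, x is the direction in which the jaws open and shut, and the axes are right-handed (so a half turn about z gives the same grasp; the last joint's range is limited). The gripper opens to 93 mm and grips with 3 to 60 N. Pads are 15 mm wide; open, the fingers measure 128 mm over their backs; the gripper's body (75 mm by 188 mm) begins 65 mm behind the grasp point.
Start: joints at [-1.547, 0.259, 1.535, -0, 1.348, -0.203], TCP at [123.694, -535.915, 218.653] pointing down, gripper open.
Joint ranges: [-3.14, 3.14], [-0.91, 2.08], [0.19, 2.58], [-1.22, 4.36], [0.22, 2.71], [-3.12, 3.12]. Speed limits (rad/s): [2.57, 2.57, 3.14, 3.14, 3.14, 3.14].

## Interface

Orientations are given as a unit quaternion [w, x, y, z].
In Python, from plant import bot gives the robot as it stands.
- The arm moves only by the shell command python3 -m crank 'ROWS' [FORCE]. ROWS is text: rows parted by semicolons, each of 5 numbers parted by spaces: the shift along the tool's x, y, z in m, then the turn about the tool's z in degrees, then the finger opening in m, from 0 to 0.093. A call has 1 to 8 rows; each row is the pose to reach, as a shift and turn from the pose commanded when the call began, along the tool's axes at that moment; what a row does not reach only later rows make up. A row lasts 1/12 s, in which the tool goes at most 41.7 mm and 7.16 degrees, less where a joint would pass 70% of its speed; a pose out of reach is approached as far as the arm can. A call with a gripper value outside its range is refused whole. The fingers move at their own pace and stop on an object; FORCE is the grip in N (left out, the last holds). Time passes only in rows, so rows that repeat a pose let the fingers close. It gives the time, the measured TCP pose, the force and the opening at its end, in the units of the state.
- bot.state(): the state, without advancing time (a new reading comes with each control period).
- bot.get_image(name): name is "side" or "top"; returns the picture (480x640x3 uint8, red, green, blue); there is no depth.
- bot.get_calibration(name): a dict with "camera_matrix" (3x3 intrinsics, pixels), "R" (3x3) and "t" (3): a world point X has camera coordinates R X + t. Camera axes: x right, y down, z forward; pixel columns grow to the right and rows downward; lengths in mm; the calibration is good to about 2 mm. A picture is of the moment at which its call begins. get_calibration takes no time and is no camera call.
- bot.sign_off(): hands the job in, once; it reports no verdict.
Trained networks look in the newest picture that a camera, given by its name, has taken for a name from the list of things; names that differ only in an ending like _2 or _b are one class to them, and where a whole thing is asked for, a point or a joint stands for the part that bears it (a point fixed in the world has none). Each returns a list of dicts, best first, with "confidence" (0 to 1); they miss things now and then, are a little off and sometimes report something else, mostly with a low value. They report only what shows in the picture. A call takes as long as a camera call. They do not tell look-alikes from the thing itself.
- bot.masks_of(name, camera): "pixels" (480x640 bool, what is visible of it) and "bbox" ([left, top, right, bottom] in pixels, round what is visible of it).
- bot.tip_of(name, camera): "centre" ([column, row] in pixels: a listed point, or the origin of a listed thing).
The state is a dict: "t": time; "joint_pos": joint angles; "joint_velocities": joint speeds; "tau": joint torques, N m; "tcp_pos": TCP position; "eef_rot": TCP orientation; "wrist_force": force on the tool from outside, world axes, zero at the start; "torque": the same for the moment, N m; "grip_width": finger opening in mm.
Only numpy, scipy, OpenCV 4.12 (cv2) and the standard library are available. Lean on these libraries where they do the work, as an engineer would, in place of code of your own. Each camera call takes 0.05 s, during which the arm holds its last target. There are 200 camera calls.

## Working session

There is one attempt and no reset: what is moved stays moved. The work goes in short steps, Python scripts to look and compute and a shell command to move; the robot and the scene stay as the last step left them, time stands still between calls to the robot, and variables do not carry over. Pictures are saved under pics/ and viewed, about 12 in all and at most 16, crops included, and the job is handed in when it is done.

```bash
ls; mkdir -p pics; python3 - <<'E'
from plant import bot
import cv2, numpy as np
s=bot.state(); print(s['t'],s['tcp_pos'],s['eef_rot'],s['grip_width'])
ims=[]
for c in ('side','top'):
    im=bot.get_image(c); ims.append(im); k=bot.get_calibration(c); print(c,np.round(k['camera_matrix'],1).tolist(),np.round(k['R'],3).tolist(),np.round(k['t'],1).tolist())
    cv2.imwrite(f'pics/0{c}.png',im[:,:,::-1])
    for n in ('stand','rod_top','bed','cover','cover_grip','cover_hole','panel_a_c','stick0_c','flask','tube_rack','cup','mat_s','mat_p'):
        print(n,[(np.round(d['centre']).tolist(),round(d['confidence'],2)) for d in bot.tip_of(n,c)])
E
```

```text
pics
0.0 [ 123.69464679 -535.34737684  217.83170374] [-7.03274898e-04  7.82571966e-01 -6.22559473e-01 -5.71520744e-04] 93.29791321900137
side [[562.9, 0.0, 320.2], [0.0, 562.9, 242.9], [0.0, 0.0, 1.0]] [[0.961, -0.278, 0.007], [-0.125, -0.455, -0.882], [0.248, 0.846, -0.472]] [-516.9, 172.9, 1239.7]
stand [([341.0, 287.0], 0.56)]
rod_top [([361.0, 211.0], 0.91)]
bed [([341.0, 280.0], 0.86)]
cover [([322.0, 352.0], 0.6), ([450.0, 371.0], 0.49)]
cover_grip [([324.0, 340.0], 0.64), ([345.0, 325.0], 0.49)]
cover_hole [([344.0, 324.0], 0.82), ([336.0, 420.0], 0.39)]
panel_a_c [([283.0, 246.0], 0.85)]
stick0_c [([331.0, 421.0], 0.8)]
flask [([443.0, 311.0], 0.96)]
tube_rack [([371.0, 236.0], 0.69), ([450.0, 370.0], 0.54)]
cup [([448.0, 370.0], 0.82)]
mat_s [([275.0, 233.0], 0.77), ([332.0, 368.0], 0.76)]
mat_p [([275.0, 233.0], 0.77), ([332.0, 368.0], 0.76)]
top [[501.2, 0.0, 313.2], [0.0, 501.2, 233.6], [0.0, 0.0, 1.0]] [[0.015, -1.0, -0.006], [-0.982, -0.014, -0.189], [0.189, 0.008, -0.982]] [-45.6, 551.8, 1465.2]
stand [([307.0, 227.0], 0.78), ([355.0, 170.0], 0.71)]
rod_top [([276.0, 194.0], 0.78)]
bed [([306.0, 225.0], 0.67)]
cover [([383.0, 262.0], 0.87), ([354.0, 237.0], 0.56)]
cover_grip [([383.0, 262.0], 0.88)]
cover_hole [([357.0, 236.0], 0.75), ([409.0, 250.0], 0.43), ([380.0, 265.0], 0.29)]
panel_a_c [([383.0, 260.0], 0.75), ([232.0, 250.0], 0.55)]
stick0_c [([444.0, 278.0], 0.67)]
flask [([355.0, 168.0], 0.94), ([410.0, 279.0], 0.66), ([382.0, 261.0], 0.57), ([354.0, 238.0], 0.22)]
tube_rack [([238.0, 176.0], 0.75), ([384.0, 263.0], 0.7)]
cup [([415.0, 195.0], 0.72), ([199.0, 255.0], 0.26)]
mat_s [([395.0, 266.0], 0.92), ([204.0, 254.0], 0.92), ([238.0, 178.0], 0.54)]
mat_p [([395.0, 266.0], 0.92), ([204.0, 254.0], 0.92), ([238.0, 178.0], 0.54)]
```

```bash
python3 - <<'E'
import cv2
a=cv2.imread('pics/0top.png'); cv2.imwrite('pics/1.png',cv2.resize(a[130:340,140:480],(800,494),interpolation=cv2.INTER_CUBIC))
a=cv2.imread('pics/0side.png'); cv2.imwrite('pics/2.png',cv2.resize(a[160:460,180:580],(800,600),interpolation=cv2.INTER_CUBIC))
E
```

```text
(no output)
```

View pics/1.png

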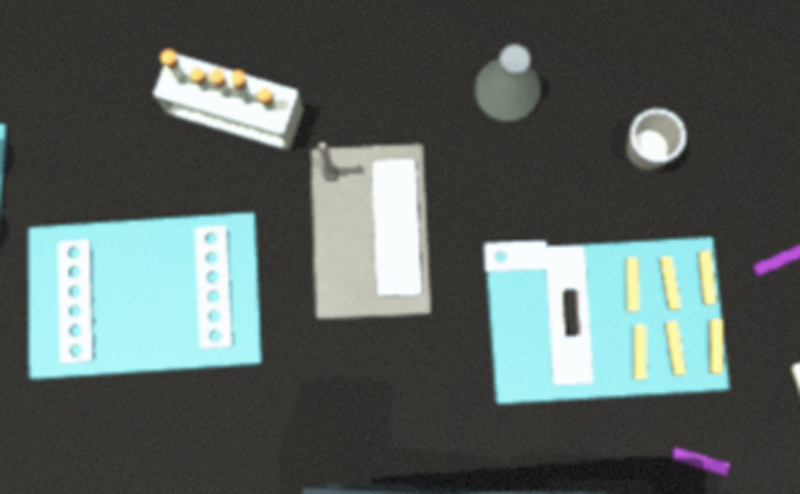

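View pics/2.png

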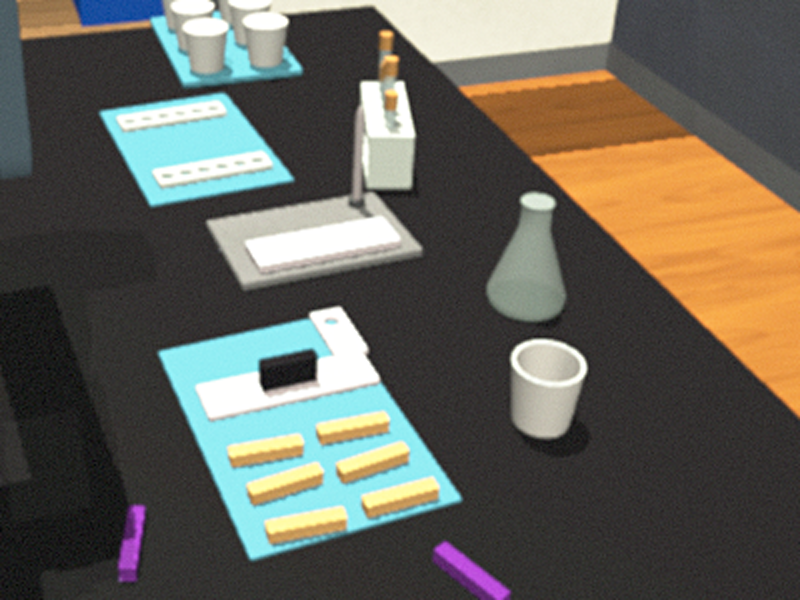

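```bash
cat > h.py <<'E'
import cv2, numpy as np
from plant import bot
K={c:bot.get_calibration(c) for c in ('side','top')}
def ray(c,uv):
    k=K[c]; R=np.array(k['R']); t=np.array(k['t']); M=np.array(k['camera_matrix'])
    uv=np.atleast_2d(np.asarray(uv,float)); d=np.c_[uv,np.ones(len(uv))]@np.linalg.inv(M).T@R
    return -R.T@t, d
def atz(c,uv,z):
    o,d=ray(c,uv); return o+d*((z-o[2])/d[:,2])[:,None]
def proj(c,X):
    k=K[c]; p=(np.atleast_2d(X)@np.array(k['R']).T+np.array(k['t']))@np.array(k['camera_matrix']).T
    return p[:,:2]/p[:,2:]
def tri(a,b):   # side px, top px -> point, miss
    o1,d1=ray('side',a); o2,d2=ray('top',b); d1=d1[0];d2=d2[0]
    s=np.linalg.lstsq(np.c_[d1,-d2],o2-o1,rcond=None)[0]
    p,q=o1+s[0]*d1,o2+s[1]*d2; return (p+q)/2,np.linalg.norm(p-q)
def blobs(im,kind,amin=60):
    h=cv2.cvtColor(im,cv2.COLOR_RGB2HSV).astype(int); H,S,V=h[...,0],h[...,1],h[...,2]
    m={'stick':(H>12)&(H<38)&(S>60)&(V>150),'white':(S<60)&(V>185)}[kind].astype(np.uint8)
    n,l,st,ce=cv2.connectedComponentsWithStats(m,connectivity=4)
    return [(ce[i],st[i,4],l==i) for i in range(1,n) if st[i,4]>=amin]
def rect(c,m,z):   # min-area rectangle in mm on plane z: centre, long, short, yaw of long axis (deg)
    ct=max(cv2.findContours(m.astype(np.uint8),cv2.RETR_EXTERNAL,cv2.CHAIN_APPROX_NONE)[0],key=len)[:,0]
    X=atz(c,ct,z)[:,:2].astype(np.float32)
    (b,(w,h),_)=cv2.minAreaRect(X); P=cv2.boxPoints(cv2.minAreaRect(X))
    e=[P[1]-P[0],P[2]-P[1]]; e=max(e,key=np.linalg.norm); y=np.degrees(np.arctan2(e[1],e[0]))
    y=(y+90)%180-90
    return np.round([*b,max(w,h),min(w,h),y],1).tolist()
E
python3 - <<'E'
from h import *
I={c:bot.get_image(c) for c in K}
for k,z in (('stick',17),('white',11)):
    for c in ('top','side'):
        print(k,c)
        for ce,a,m in blobs(I[c],k): print(np.round(ce,1),a,rect(c,m,24 if k=='white' and 290<ce[0]<325 and c=='top' else z))
for n in ('rod_top','bed','cover_hole','cover_grip'):
    a=[bot.tip_of(n,c)[0]['centre'] for c in ('side','top')]; p,e=tri(*a); print(n,np.round(p,1),round(e,1))
E
```

```text
stick top
[ 8.3 69.1] 1078 [1086.9, 988.9, 543.1, 56.1, 0.6]
[333.8  71.8] 82005 [762.6, -94.3, 2070.5, 1239.9, 90.0]
[  2.6 239.5] 345 [501.8, 919.0, 211.4, 25.0, 7.6]
[ 25.6 354.8] 2287 [191.4, 818.2, 709.4, 54.2, 0.4]
[439.9 247.6] 101 [521.4, -427.6, 65.9, 14.4, 3.7]
[408.2 250. ] 95 [510.6, -329.6, 65.6, 12.3, -1.1]
[424.2 250. ] 93 [513.1, -379.6, 64.0, 14.0, 9.8]
[444.  276.6] 112 [430.6, -438.9, 67.5, 15.2, -1.9]
[426.4 277.9] 99 [428.1, -383.6, 65.2, 13.9, 8.7]
[411.5 279.3] 85 [421.5, -336.9, 64.0, 12.1, -1.3]
[579.5 468.2] 200 [-106.8, -802.7, 58.9, 24.6, -0.4]
stick side
[9.4 2. ] 99 [-1469.9, 7668.8, 680.4, 225.2, -79.5]
[2.018e+02 1.000e-01] 69 [1017.4, 7367.4, 819.7, 147.4, -11.5]
[133.5  83.3] 255 [80.5, 2675.6, 1629.5, 44.0, -88.1]
[233.   89.6] 1374 [631.6, 2190.1, 675.6, 552.2, 88.6]
[194.7  77.4] 195 [450.7, 2406.3, 229.2, 163.5, 86.2]
[207.1 166.6] 692 [401.2, 894.9, 289.5, 225.3, -89.8]
[142.9 160.7] 87 [135.1, 985.9, 103.7, 35.7, 89.0]
[134.1 176.5] 475 [104.7, 832.0, 161.0, 103.7, -88.0]
[374.4 192.4] 77 [858.1, 474.9, 94.2, 26.0, 65.0]
[451.4 205.8] 998 [1063
[... 2551 characters left out ...]
244. ] 601 [503.6, 213.7, 166.1, 59.1, 5.3]
[333.5 277.8] 2477 [581.9, 12.6, 225.1, 143.7, 3.6]
[448.6 260.4] 106 [889.7, 13.1, 40.3, 36.5, -15.4]
[ 40.8 325.5] 356 [-83.1, -4.6, 185.3, 29.5, 89.5]
[328.1 346.6] 1750 [474.4, -214.0, 191.3, 137.8, 2.9]
[453.5 350.1] 1035 [726.1, -327.4, 153.3, 73.9, 63.6]
[358.8 368.6] 60 [518.6, -320.0, 69.1, 28.5, -22.7]
[321.8 396.1] 63 [430.8, -377.6, 75.4, 16.4, 4.3]
[382.9 402.4] 60 [529.1, -417.7, 68.9, 24.8, -17.8]
[333.8 417. ] 70 [435.7, -431.1, 72.1, 28.1, -13.9]
[333.8 476.6] 103 [400.4, -544.4, 32.4, 13.0, -15.8]
rod_top [658.3  62.2 150.5] 4.3
bed [585.  -17.8  22.4] 8.7
cover_hole [ 551.3 -157.3   -2.4] 5.0
cover_grip [ 478.  -251.3   32.1] 3.3
```

```bash
cat >> h.py <<'E'
def bright(c,im,v,z,win,s=60):
    h=cv2.cvtColor(im,cv2.COLOR_RGB2HSV); m=((h[...,2]>=v)&(h[...,1]<s)).astype(np.uint8)
    w=np.zeros_like(m); w[win[1]:win[3],win[0]:win[2]]=1; m&=w
    n,l,st,ce=cv2.connectedComponentsWithStats(m,connectivity=4)
    i=1+np.argmax(st[1:,4]); m=l==i
    return ce[i],rect(c,m,z),m
def go(x,y,z,yaw):
    from scipy.spatial.transform import Rotation as Ro
    s=bot.state(); q=s['eef_rot']; R=Ro.from_quat([q[1],q[2],q[3],q[0]]).as_matrix()
    d=R.T@(np.array([x,y,z])-s['tcp_pos'])/1000
    cur=np.degrees(np.arctan2(R[1,0],R[0,0])); t=-((yaw-cur+180)%360-180)
    print('go',np.round(d,4),'turn',round(t,1),'| cur',np.round(s['tcp_pos'],1),'yaw',round(cur,1),'j',np.round(s['joint_pos'],2),'t',round(s['t'],1))
E
python3 - <<'E'
from h import *
I={c:bot.get_image(c) for c in K}
for v in (225,245):
    a,r1,_=bright('top',I['top'],v,24,(285,190,335,260)); b,r2,_=bright('side',I['side'],v,24,(290,255,390,300)); print('bed',v,r1,r2,np.round(tri(b,a)[0],1))
    a,r1,m=bright('top',I['top'],v,9,(340,220,400,300)); b,r2,_=bright('side',I['side'],v,9,(270,310,380,370)); print('cover',v,r1,r2,np.round(tri(b,a)[0],1))
    cv2.imwrite(f'/tmp/m{v}.png',m*255)
for s,t in (((265.1,217.5),(171.3,257.6)),((285.7,244),(230,251.8)),((355.9,373.7),(408.2,250)),((332.5,422.3),(444,276.6))): print(np.round(tri(s,t)[0],1))
go(510.6,-329.6,150,-91)
E
```

```text
bed 225 [582.5, -19.7, 179.5, 58.1, 3.5] [584.3, -21.7, 182.9, 63.1, 3.5] [582.4 -20.2  22.1]
cover 225 [471.9, -209.6, 191.0, 130.7, 3.4] [474.3, -209.9, 190.6, 133.3, 3.0] [ 487.4 -231.5    4.9]
bed 245 [582.3, -20.7, 178.7, 54.4, 3.5] [584.2, -22.2, 180.6, 59.8, 3.3] [581.8 -21.1  22.5]
cover 245 [471.4, -210.8, 191.0, 128.5, 3.9] [475.3, -209.4, 188.8, 131.0, 3.0] [ 487.1 -232.4    6.5]
[480.3 401.2   7.3]
[501.5 219.9   7.6]
[ 513.5 -331.7    9.1]
[ 432.8 -439.2   10.4]
go [-0.114  -0.4234  0.0687] turn 14.0 | cur [ 123.7 -535.9  218.7] yaw -77.0 j [-1.55  0.26  1.53  0.    1.35 -0.2 ] t 2.0[ WARN:0@3.012] global loadsave.cpp:1063 imwrite_ Unsupported depth image for selected encoder is fallbacked to CV_8U.
```

```bash
python3 -m crank '-0.014 -0.053 0 3 0.04; -0.028 -0.106 0 7 0.04; -0.043 -0.159 0.01 14 0.04; -0.057 -0.212 0.02 14 0.04; -0.071 -0.26 0.03 14 0.04; -0.085 -0.3 0.04 14 0.04; -0.085 -0.3 0.04 14 0.04' 25; python3 -c "
from h import *
go(511.5,-330.5,60,-91)"
```

```text
t: 2.58
tcp_pos: [375.7, -397.8, 183.9]
eef_rot: [-0.0, -0.701, 0.713, -0.0]
wrist_force: [-0.5, -1.0, -0.3]
grip_width: 50.7
go [-0.0698 -0.1346  0.1239] turn -0.0 | cur [ 375.7 -397.8  183.9] yaw -91.0 j [-1.02  0.28  1.6  -0.    1.27  0.57] t 2.6
```

```bash
python3 -m crank '-0.018 -0.035 0.02 0 0.04; -0.036 -0.07 0.04 0 0.04; -0.054 -0.105 0.07 0 0.04; -0.07 -0.135 0.1 0 0.04; -0.07 -0.135 0.124 0 0.04; -0.07 -0.135 0.124 0 0.04; -0.07 -0.135 0.124 0 0.04'; python3 - <<'E'
from h import *
go(511.5,-330.5,6,-91)
I=bot.get_image('side'); cv2.imwrite('pics/3.png',cv2.resize(I[230:440,220:460],(720,630))[:600])
E
```

```text
t: 3.17
tcp_pos: [509.4, -329.5, 57.9]
eef_rot: [-0.0, -0.702, 0.713, 0.003]
wrist_force: [0.1, -0.0, 1.3]
grip_width: 39.9
go [ 0.0011 -0.0023  0.0518] turn 0.1 | cur [ 509.4 -329.5   57.9] yaw -90.9 j [-0.76  0.51  1.59 -0.    1.05  0.83] t 3.2
```

View pics/3.png

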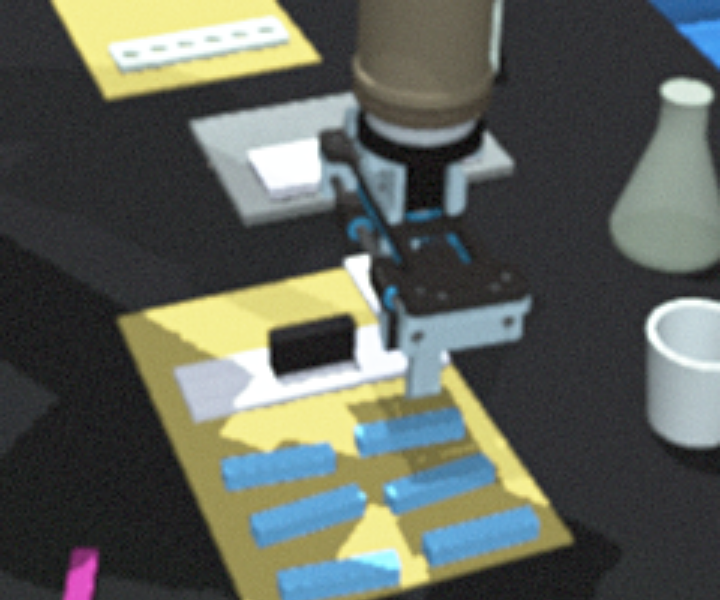

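```bash
python3 -m crank '0.001 -0.002 0.03 0 0.034; 0.001 -0.002 0.045 0 0.034; 0.001 -0.002 0.052 0 0.034; 0.001 -0.002 0.052 0 0; 0.001 -0.002 0.052 0 0; 0.001 -0.002 0.052 0 0; 0.001 -0.002 0.052 0 0'; python3 -m crank '0 0 -0.03 0 0; 0 0 -0.06 0 0; 0 0 -0.1 0 0; 0 0 -0.14 0 0; 0 0 -0.15 0 0; 0 0 -0.15 0 0'; python3 - <<'E'
from h import *
# stick slots, stand frame x=+55 / -55
y=np.radians(3.5)
for sx in (55,-55):
    p=np.array([582.5,-20.5])+sx*np.array([np.cos(y),np.sin(y)]); print(np.round(p,1))
go(582.5+54.9,-20.5+3.4,150,3.5)
E
```

```text
t: 3.8
tcp_pos: [513.0, -333.5, 9.9]
eef_rot: [-0.0, -0.701, 0.713, -0.002]
wrist_force: [-0.5, -0.2, 4.7]
grip_width: 13.3
t: 4.3
tcp_pos: [514.5, -334.2, 163.6]
eef_rot: [0.0, -0.701, 0.713, -0.005]
wrist_force: [-0.0, -0.6, -0.5]
grip_width: 13.9
[637.4 -17.1]
[527.6 -23.9]
go [-0.3193 -0.1173  0.0123] turn -94.5 | cur [ 514.5 -334.2  163.6] yaw -91.0 j [-0.76  0.4   1.46  0.    1.26  0.83] t 4.3
```

```bash
python3 -m crank '-0.03 -0.01 0 -7 0; -0.065 -0.025 0 -14 0; -0.1 -0.035 0 -21 0; -0.14 -0.05 0 -28 0; -0.175 -0.065 0 -35 0; -0.21 -0.08 0 -42 0; -0.25 -0.09 0 -49 0; -0.25 -0.09 0 -49 0'; python3 - <<'E'
from h import *
go(637.4,-17.1,60,3.5)
E
```

```text
t: 4.97
tcp_pos: [606.9, -76.2, 156.1]
eef_rot: [-0.002, 0.936, -0.353, -0.002]
wrist_force: [-1.7, -0.0, -0.5]
grip_width: 13.9
go [-0.0157 -0.0643  0.0963] turn -44.8 | cur [606.9 -76.2 156.1] yaw -41.3 j [-0.31  0.42  1.47  0.    1.26  0.41] t 5.0
```

```bash
python3 -m crank '-0.008 -0.03 0 -7 0; -0.015 -0.064 0 -14 0; -0.015 -0.064 0 -21 0; -0.015 -0.064 0 -28 0; -0.015 -0.064 0 -35 0; -0.015 -0.064 0.02 -42 0; -0.015 -0.064 0.04 -45 0; -0.015 -0.064 0.05 -45 0'; python3 - <<'E'
from h import *
for i in range(4): print(np.round(bot.state()['tcp_pos'],1)); I=bot.get_image('side')
cv2.imwrite('pics/4.png',cv2.resize(I[170:330,250:450],(750,600))[:,:,::-1])
go(637.4,-17.1,60,3.5)
E
```

```text
t: 5.63
tcp_pos: [636.0, -26.2, 104.1]
eef_rot: [-0.001, 1.0, 0.027, -0.003]
wrist_force: [0.1, 0.7, -0.1]
grip_width: 13.8
[636.  -26.2 104.1]
[635.1 -26.  102.6]
[635.8 -26.2 104.4]
[637.1 -26.4 106.2]
go [-0.0002 -0.0094  0.0476] turn -0.6 | cur [638.1 -26.5 107.6] yaw 2.9 j [-0.22  0.5   1.45 -0.    1.19 -0.27] t 5.8
```

View pics/4.png

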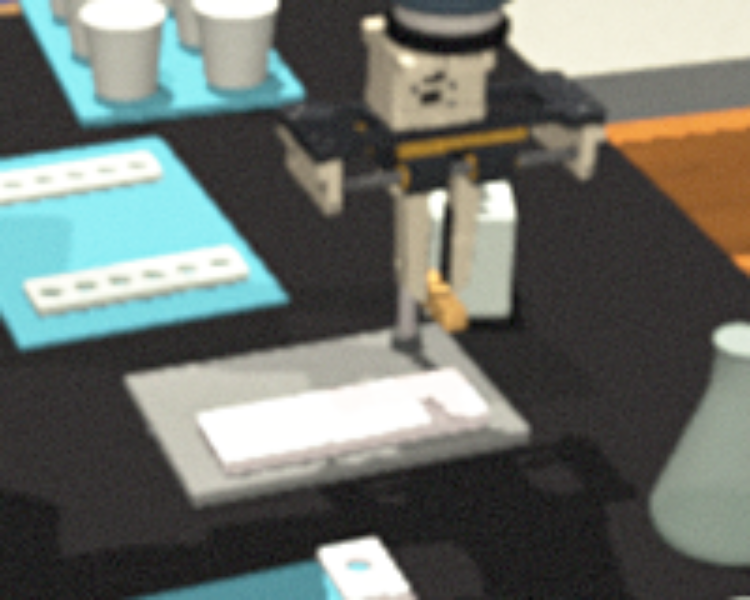

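```bash
python3 -m crank '0 -0.009 0.03 -0.6 0; 0 -0.009 0.055 -0.6 0; 0 -0.009 0.067 -0.6 0; 0 -0.009 0.07 -0.6 0; 0 -0.009 0.07 -0.6 0; 0 -0.009 0.07 -0.6 0'; python3 -c "
from h import *
go(637.4,-17.1,28,3.5)"; python3 -m crank '0 0 0.001 0 0;0 0 0.002 0 0;0 0 0.003 0 0;0 0 0.003 0 0'
```

```text
t: 6.33
tcp_pos: [639.0, -17.7, 39.4]
eef_rot: [0.0, 1.0, 0.031, 0.001]
wrist_force: [-0.1, 0.1, 0.2]
grip_width: 13.6
go [-0.0016 -0.0007  0.0114] turn 0.1 | cur [639.  -17.7  39.4] yaw 3.6 j [-0.2   0.57  1.52 -0.    1.05 -0.26] t 6.3
t: 6.67
tcp_pos: [638.1, -17.4, 35.4]
eef_rot: [0.0, 1.0, 0.031, 0.0]
wrist_force: [1.0, -0.1, -0.5]
grip_width: 14.0
```

```bash
for i in 1 2 ; do python3 -m crank '0 0 0.001 0 0;0 0 0.002 0 0; 0 0 0.002 0 0' | grep -E 'tcp|force'; done; python3 -m crank '0 0 0.001 0 0;0 0 0.001 0 0' | grep -E 'tcp|force'
```

```text
tcp_pos: [637.7, -17.3, 32.7]
wrist_force: [0.8, -0.4, -0.7]
tcp_pos: [637.9, -17.3, 31.0]
wrist_force: [-0.3, -0.8, 0.6]
tcp_pos: [637.9, -17.3, 30.9]
wrist_force: [-1.9, -0.1, 6.7]
```

```bash
python3 -m crank '0 0 0 0 0.034; 0 0 0 0 0.034; 0 0 0 0 0.034; 0 0 -0.03 0 0.034; 0 0 -0.06 0 0.034; 0 0 -0.09 0 0.034; 0 0 -0.12 0 0.034; 0 0 -0.12 0 0.034'; python3 -c "
from h import *
go(513,-381,100,-81)"
```

```text
t: 8.0
tcp_pos: [641.6, -17.9, 156.8]
eef_rot: [0.001, 0.999, 0.031, 0.005]
wrist_force: [1.5, 0.3, 0.3]
grip_width: 34.1
go [-0.1517  0.3541  0.0562] turn 84.6 | cur [641.6 -17.9 156.8] yaw 3.6 j [-0.2   0.46  1.4   0.    1.27 -0.26] t 8.0
```

```bash
python3 -m crank '-0.013 0.03 0 7 0.034; -0.03 0.065 0 14 0.034; -0.045 0.1 0 21 0.034; -0.06 0.135 0 28 0.034; -0.075 0.17 0 35 0.034; -0.09 0.205 0 42 0.034; -0.105 0.24 0 49 0.034; -0.12 0.275 0 56 0.034'; python3 -c "
from h import *
go(513,-381,50,-81)"
```

```text
t: 8.67
tcp_pos: [534.3, -300.7, 149.3]
eef_rot: [-0.0, 0.896, -0.444, -0.0]
wrist_force: [0.1, -0.0, -0.5]
grip_width: 34.1
go [0.051  0.0656 0.0993] turn 28.3 | cur [ 534.3 -300.7  149.3] yaw -52.7 j [-0.69  0.42  1.47  0.    1.25  0.23] t 8.7
```

```bash
python3 -m crank '0.025 0.03 0 7 0.034; 0.051 0.066 0 14 0.034; 0.051 0.066 0 21 0.034; 0.051 0.066 0.03 28 0.034; 0.051 0.066 0.06 28 0.034; 0.051 0.066 0.08 28 0.034; 0.051 0.066 0.09 28 0.034; 0.051 0.066 0.09 28 0.034'; python3 -m crank '0 0 0 0 0.034; 0 0 0 0 0.034'; python3 -c "
from h import *
go(513,-381,8,-81)"
```

```text
t: 9.33
tcp_pos: [512.6, -378.4, 56.6]
eef_rot: [-0.0, 0.764, -0.646, -0.003]
wrist_force: [0.2, 0.9, -0.4]
grip_width: 34.3
t: 9.5
tcp_pos: [515.1, -380.7, 61.4]
eef_rot: [0.0, 0.764, -0.645, 0.001]
wrist_force: [0.1, -1.1, -0.9]
grip_width: 33.9
go [-0.0001  0.0022  0.0534] turn 0.6 | cur [ 515.1 -380.7   61.4] yaw -80.4 j [-0.81  0.55  1.5  -0.    1.09  0.59] t 9.5
```

```bash
python3 -m crank '0 0.002 0.03 0.6 0.034; 0 0.002 0.045 0.6 0.034; 0 0.002 0.051 0.6 0.034; 0 0.002 0.051 0.6 0.034; 0 0.002 0.051 0.6 0; 0 0.002 0.051 0.6 0; 0 0.002 0.051 0.6 0; 0 0.002 0.051 0.6 0';  python3 -m crank '0 0 0 0 0; 0 0 -0.03 0 0; 0 0 -0.06 0 0; 0 0 -0.1 0 0; 0 0 -0.14 0 0; 0 0 -0.15 0 0; 0 0 -0.15 0 0'; python3 -c "
from h import *
go(527.6,-23.9,150,3.5)"
```

```text
t: 10.17
tcp_pos: [512.9, -381.0, 10.3]
eef_rot: [0.0, 0.76, -0.649, 0.001]
wrist_force: [0.0, 0.2, 3.1]
grip_width: 13.8
t: 10.75
tcp_pos: [514.1, -382.2, 163.9]
eef_rot: [0.0, 0.76, -0.649, 0.005]
wrist_force: [0.7, -0.3, -0.6]
grip_width: 13.6
go [-0.3519 -0.0693  0.0116] turn -84.5 | cur [ 514.1 -382.2  163.9] yaw -81.0 j [-0.81  0.45  1.39 -0.    1.29  0.6 ] t 10.8
```

```bash
python3 -m crank '-0.035 -0.006 0 -7 0; -0.075 -0.014 0 -14 0; -0.11 -0.022 0 -21 0; -0.15 -0.03 0 -28 0; -0.19 -0.037 0 -35 0; -0.23 -0.045 0 -42 0; -0.27 -0.053 0 -49 0; -0.28 -0.055 0 -56 0'; python3 -c "
from h import *
go(527.6,-23.9,60,3.5)"
```

```text
t: 11.42
tcp_pos: [520.6, -89.0, 156.7]
eef_rot: [-0.002, 0.977, -0.212, -0.003]
wrist_force: [-0.4, -0.0, -0.7]
grip_width: 13.6
go [-0.0201 -0.062   0.097 ] turn -28.0 | cur [520.6 -89.  156.7] yaw -24.5 j [-0.38  0.27  1.67  0.    1.2   0.04] t 11.4
```

```bash
python3 -m crank '-0.01 -0.03 0 -7 0; -0.02 -0.062 0 -14 0; -0.02 -0.062 0 -21 0; -0.02 -0.062 0.03 -28 0; -0.02 -0.062 0.06 -28 0; -0.02 -0.062 0.08 -28 0; -0.02 -0.062 0.08 -28 0; -0.02 -0.062 0.08 -28 0';python3 -m crank '0 0 0 0 0;0 0 0 0 0'>/dev/null; python3 -c "
from h import *
go(527.6,-23.9,31,3.5)"
```

```text
t: 12.08
tcp_pos: [528.8, -30.0, 76.8]
eef_rot: [-0.001, 1.0, 0.026, -0.003]
wrist_force: [0.5, -0.2, 0.4]
grip_width: 13.5
go [-0.0039 -0.0072  0.049 ] turn -0.5 | cur [531.7 -30.8  80. ] yaw 3.0 j [-0.27  0.36  1.76  0.    1.02 -0.32] t 12.2
```

```bash
python3 -m crank '-0.003 -0.007 0.03 -0.5 0; -0.003 -0.007 0.042 -0.5 0; -0.003 -0.007 0.045 -0.5 0; -0.003 -0.007 0.047 -0.5 0; -0.003 -0.007 0.047 -0.5 0;-0.003 -0.007 0.047 -0.5 0'; python3 -m crank '0 0 0.001 0 0;0 0 0.001 0 0'|grep -E 'tcp|force';python3 -m crank '0 0 0.001 0 0;0 0 0.001 0 0'|grep -E 'tcp|force'
```

```text
t: 12.75
tcp_pos: [528.6, -24.1, 33.2]
eef_rot: [0.0, 1.0, 0.03, 0.001]
wrist_force: [0.1, -0.6, -0.0]
grip_width: 13.9
tcp_pos: [528.1, -23.9, 31.7]
wrist_force: [0.4, -1.0, -0.5]
tcp_pos: [528.1, -23.9, 31.3]
wrist_force: [-2.1, -0.0, 7.9]
```

```bash
python3 -m crank '0 0 0 0 0.034; 0 0 0 0 0.034; 0 0 0 0 0.034; 0 0 -0.03 0 0.034; 0 0 -0.06 0 0.06; 0 0 -0.09 0 0.06; 0 0 -0.12 0 0.06; 0 0 -0.13 0 0.06';python3 -m crank '-0.005 -0.035 0 7 0.06; -0.01 -0.07 0 14 0.06; -0.015 -0.11 0 21 0.06; -0.015 -0.15 0 28 0.06; -0.015 -0.19 0 35 0.06; -0.015 -0.215 0 42 0.06; -0.015 -0.215 0 49 0.06; -0.015 -0.215 0 56 0.06'; python3 -c "
from h import *
I={c:bot.get_image(c) for c in K}
cv2.imwrite('pics/5.png',cv2.resize(I['top'][180:280,200:340],(800,571))[:,:,::-1])
go(501,219.8,60,-84.8)"
```

```text
t: 13.75
tcp_pos: [529.7, -24.1, 164.2]
eef_rot: [0.001, 1.0, 0.031, 0.003]
wrist_force: [0.6, 0.5, 0.3]
grip_width: 56.3
t: 14.42
tcp_pos: [498.3, 192.4, 158.8]
eef_rot: [0.0, 0.904, -0.428, -0.001]
wrist_force: [-0.4, 0.7, 0.4]
grip_width: 60.0
go [-0.0209 -0.0205  0.0988] turn 34.3 | cur [498.7 190.7 158.9] yaw -50.5 j [ 0.16  0.28  1.66 -0.    1.2   1.04] t 14.5
```

View pics/5.png

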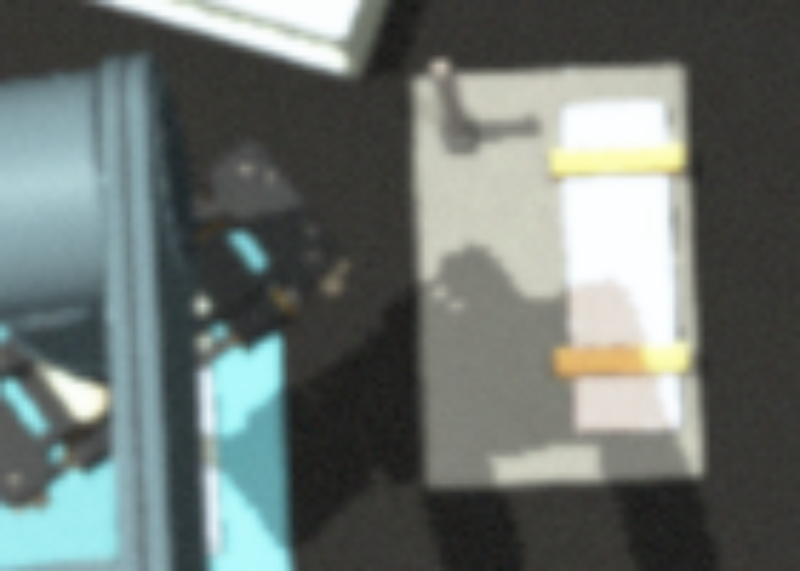

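```bash
python3 -m crank '-0.021 -0.02 0 7 0.06; -0.021 -0.02 0 14 0.06; -0.021 -0.02 0 21 0.06; -0.021 -0.02 0.02 28 0.06; -0.021 -0.02 0.05 34 0.06; -0.021 -0.02 0.08 34 0.06; -0.021 -0.02 0.08 34 0.06';python3 -m crank '0 0 0 0 0.06; 0 0 0 0 0.06;0 0 0 0 0.06' >/dev/null; python3 - <<'E'
from h import *
I=bot.get_image('side')
go(501,219.8,8,-84.8)
cv2.imwrite('pics/6.png',cv2.resize(I[140:290,220:420],(800,600))[:,:,::-1])
E
```

```text
t: 15.1
tcp_pos: [497.2, 217.4, 74.3]
eef_rot: [0.004, 0.741, -0.671, -0.003]
wrist_force: [-1.6, 0.4, -0.2]
grip_width: 60.0
go [-0.0008  0.0022  0.0738] turn 0.4 | cur [503.  219.1  81.8] yaw -84.4 j [0.21 0.38 1.72 0.   1.03 1.68] t 15.4
```

View pics/6.png

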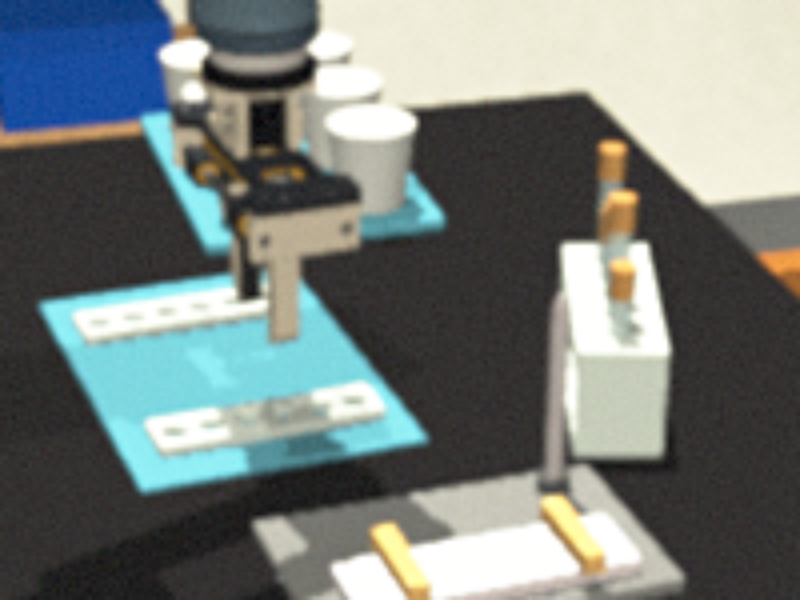

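```bash
python3 -m crank '-0.001 0.002 0.04 0.4 0.06; -0.001 0.002 0.06 0.4 0.06; -0.001 0.002 0.07 0.4 0.06; -0.001 0.002 0.073 0.4 0.06; -0.001 0.002 0.073 0.4 0.06; -0.001 0.002 0.073 0.4 0.06';python3 -m crank '0 0 0 0 0;0 0 0.001 0 0; 0 0 0.001 0 0; 0 0 0.001 0 0; 0 0 0.001 0 0' 35
```

```text
t: 15.9
tcp_pos: [500.7, 220.1, 8.3]
eef_rot: [-0.001, 0.738, -0.675, 0.001]
wrist_force: [0.6, 0.7, 0.7]
grip_width: 60.0
t: 16.32
tcp_pos: [499.8, 219.8, 6.5]
eef_rot: [-0.0, 0.738, -0.675, 0.0]
wrist_force: [0.7, -1.1, 3.8]
grip_width: 38.9
```

```bash
python3 -m crank '0 0 -0.03 0 0; 0 0 -0.065 0 0; 0 0 -0.1 0 0; 0 0 -0.14 0 0; 0 0 -0.17 0 0; 0 0 -0.18 0 0; 0 0 -0.18 0 0'; python3 -c "
from h import *
go(582.5,-20.5,180,-86.5)"
```

```text
t: 16.9
tcp_pos: [501.1, 220.2, 188.9]
eef_rot: [-0.003, 0.738, -0.675, 0.002]
wrist_force: [-0.1, 0.0, -0.1]
grip_width: 39.2
go [ 0.247  -0.0595  0.0091] turn 1.6 | cur [501.1 220.2 188.9] yaw -84.9 j [0.21 0.27 1.59 0.   1.27 1.69] t 16.9
```

```bash
python3 -m crank '0.035 -0.008 0 0.5 0; 0.075 -0.018 0 1 0; 0.11 -0.027 0 1.6 0; 0.15 -0.036 0 1.6 0; 0.185 -0.045 0 1.6 0; 0.22 -0.053 0 1.6 0; 0.24 -0.058 0 1.6 0; 0.247 -0.06 0 1.6 0'; python3 -m crank '0 0 0.03 0 0; 0 0 0.06 0 0; 0 0 0.09 0 0; 0 0 0.1 0 0;0 0 0.1 0 0;0 0 0.1 0 0;0 0 0.1 0 0';python3 -c "
from h import *
go(582.5,-20.5,42,-86.5)"
```

```text
t: 17.57
tcp_pos: [580.7, -24.3, 182.6]
eef_rot: [0.001, 0.727, -0.686, -0.002]
wrist_force: [-0.2, -1.1, -0.3]
grip_width: 39.0
t: 18.15
tcp_pos: [582.1, -20.7, 87.2]
eef_rot: [-0.001, 0.729, -0.685, 0.001]
wrist_force: [0.5, 0.6, -0.2]
grip_width: 39.3
go [-0.0002 -0.0003  0.0452] turn 0.0 | cur [582.1 -20.7  87.2] yaw -86.5 j [-0.23  0.43  1.63  0.    1.08  1.28] t 18.1
```

```bash
python3 -m crank '0 0 0.02 0 0; 0 0 0.035 0 0; 0 0 0.04 0 0; 0 0 0.043 0 0; 0 0 0.043 0 0;0 0 0.043 0 0'; for i in 1 2 ; do python3 -m crank '0 0 0.001 0 0;0 0 0.001 0 0'|grep -E 'tcp|force'; done
```

```text
t: 18.65
tcp_pos: [582.1, -21.0, 44.2]
eef_rot: [-0.001, 0.728, -0.685, 0.001]
wrist_force: [0.3, 0.1, -0.9]
grip_width: 39.1
tcp_pos: [581.7, -21.0, 42.7]
wrist_force: [-0.2, -0.4, -0.9]
tcp_pos: [581.6, -21.0, 41.6]
wrist_force: [-0.4, 0.0, 2.7]
```

```bash
python3 -m crank '0 0 0 0 0.06; 0 0 0 0 0.06; 0 0 0 0 0.06; 0 0 -0.03 0 0.06; 0 0 -0.07 0 0.034; 0 0 -0.11 0 0.034; 0 0 -0.13 0 0.034; 0 0 -0.13 0 0.034';python3 -c "
from h import *
go(521.7,-430,120,-86.4)"
```

```text
t: 19.65
tcp_pos: [584.4, -21.6, 176.9]
eef_rot: [-0.003, 0.728, -0.685, 0.005]
wrist_force: [0.5, -0.6, 0.9]
grip_width: 38.2
go [0.4036 0.0882 0.0572] turn -0.1 | cur [584.4 -21.6 176.9] yaw -86.5 j [-0.23  0.34  1.52  0.    1.27  1.28] t 19.6
```

```bash
python3 -m crank '0.035 0.008 0 0 0.034; 0.075 0.016 0 0 0.034; 0.115 0.025 0 0 0.034; 0.155 0.034 0 0 0.034; 0.195 0.043 0 0 0.034; 0.235 0.052 0 0 0.034; 0.275 0.06 0 0 0.034; 0.31 0.068 0 0 0.034';python3 -m crank '0.035 0.007 0 0 0.034; 0.075 0.016 0 0 0.034; 0.094 0.02 0.03 0 0.034; 0.094 0.02 0.065 0 0.034; 0.094 0.02 0.1 0 0.034; 0.094 0.02 0.115 0 0.034;0.094 0.02 0.12 0 0.034;0.094 0.02 0.12 0 0.034';python3 -m crank '0 0 0 0 0.034;0 0 0 0 0.034' >/dev/null; python3 - <<'E'
from h import *
I={c:bot.get_image(c) for c in K}
go(521.7,-430,8,-86.4)
a=cv2.resize(I['top'][180:260,230:340],(550,400)); b=cv2.resize(I['side'][200:440,260:420],(400,600))[:400]
cv2.imwrite('pics/7.png',np.hstack([a[:,:400],b])[:,:,::-1])
E
```

```text
t: 20.32
tcp_pos: [530.9, -336.7, 169.3]
eef_rot: [0.0, 0.728, -0.685, -0.001]
wrist_force: [1.7, -0.2, -0.1]
grip_width: 34.0
t: 20.98
tcp_pos: [516.7, -428.2, 48.0]
eef_rot: [-0.0, 0.728, -0.685, -0.003]
wrist_force: [0.1, -0.0, 0.3]
grip_width: 34.1
go [-0.0003 -0.0026  0.045 ] turn -0.1 | cur [ 519.  -430.3   53. ] yaw -86.5 j [-0.86  0.61  1.41  0.    1.12  0.65] t 21.2
```

View pics/7.png

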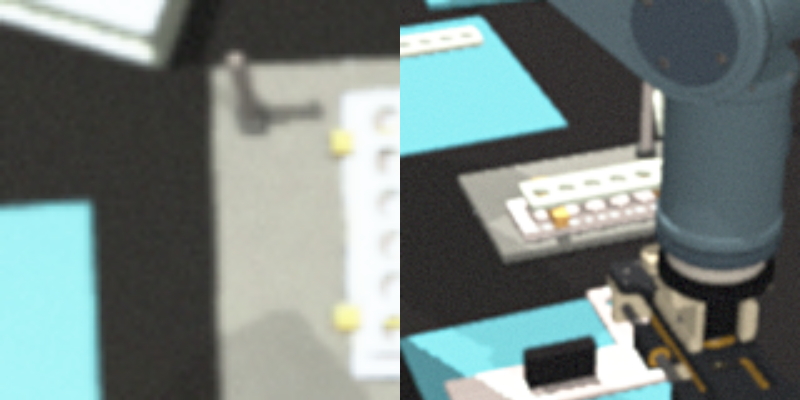

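```bash
python3 -m crank '0 -0.002 0.025 0 0.034; 0 -0.002 0.037 0 0.034; 0 -0.002 0.043 0 0.034; 0 -0.002 0.043 0 0.034; 0 -0.002 0.043 0 0; 0 -0.002 0.043 0 0; 0 -0.002 0.043 0 0; 0 -0.002 0.043 0 0' 25; python3 -m crank '0 0 0 0 0; 0 0 -0.03 0 0; 0 0 -0.07 0 0; 0 0 -0.11 0 0; 0 0 -0.15 0 0; 0 0 -0.17 0 0; 0 0 -0.17 0 0;0 0 -0.17 0 0'; python3 -c "
from h import *
go(637.4,-17.1,170,3.5)"
```

```text
t: 21.92
tcp_pos: [520.4, -430.0, 8.9]
eef_rot: [0.0, 0.728, -0.685, 0.001]
wrist_force: [0.0, -0.3, 1.4]
grip_width: 13.9
t: 22.58
tcp_pos: [520.6, -430.0, 179.8]
eef_rot: [0.0, 0.728, -0.685, 0.002]
wrist_force: [0.2, -0.6, -0.8]
grip_width: 13.3
go [-0.405  -0.1419  0.009 ] turn -90.0 | cur [ 520.6 -430.   179.8] yaw -86.5 j [-0.86  0.51  1.26  0.    1.37  0.65] t 22.6
```

```bash
python3 -m crank '-0.035 -0.012 0 -7 0; -0.072 -0.025 0 -14 0; -0.11 -0.038 0 -21 0; -0.148 -0.052 0 -28 0; -0.186 -0.065 0 -35 0; -0.224 -0.078 0 -42 0; -0.262 -0.092 0 -49 0; -0.3 -0.105 0 -56 0'; python3 -c "
from h import *
go(637.4,-17.1,90,3.5)"
```

```text
t: 23.25
tcp_pos: [605.3, -121.1, 175.3]
eef_rot: [-0.0, 0.966, -0.26, -0.002]
wrist_force: [0.7, -0.4, -0.9]
grip_width: 13.8
go [-0.0242 -0.1061  0.0853] turn -33.7 | cur [ 605.3 -121.1  175.3] yaw -30.2 j [-0.38  0.41  1.42  0.    1.31  0.15] t 23.2
```

```bash
python3 -m crank '-0.008 -0.035 0 -7 0; -0.016 -0.072 0 -14 0; -0.024 -0.106 0 -21 0; -0.024 -0.106 0.02 -28 0; -0.024 -0.106 0.05 -33.7 0; -0.024 -0.106 0.08 -33.7 0; -0.024 -0.106 0.085 -33.7 0; -0.024 -0.106 0.085 -33.7 0';python3 -m crank '0 0 0 0 0;0 0 0 0 0;0 0 0 0 0'>/dev/null; python3 -c "
from h import *
go(637.4,-17.1,52,3.5)"
```

```text
t: 23.92
tcp_pos: [636.3, -19.3, 88.6]
eef_rot: [-0.001, 1.0, 0.028, -0.004]
wrist_force: [0.5, -0.2, -0.2]
grip_width: 13.8
go [-0.0034 -0.0037  0.0429] turn -0.3 | cur [640.8 -20.6  94.9] yaw 3.2 j [-0.21  0.52  1.46  0.    1.16 -0.26] t 24.2
```

```bash
python3 -m crank '-0.003 -0.004 0.025 -0.3 0; -0.003 -0.004 0.036 -0.3 0; -0.003 -0.004 0.04 -0.3 0; -0.003 -0.004 0.041 -0.3 0; -0.003 -0.004 0.041 -0.3 0; -0.003 -0.004 0.041 -0.3 0'|grep -E 'tcp|force'; for i in 1 2; do python3 -m crank '0 0 0.001 0 0;0 0 0.001 0 0'|grep -E 'tcp|force'; done
```

```text
tcp_pos: [636.9, -16.5, 52.6]
wrist_force: [1.2, 0.3, -0.6]
tcp_pos: [637.1, -16.5, 51.9]
wrist_force: [-0.6, -0.4, 3.7]
tcp_pos: [637.1, -16.5, 51.8]
wrist_force: [-2.5, -0.3, 9.2]
```

```bash
python3 -m crank '0 0 0 0 0.034; 0 0 0 0 0.034; 0 0 0 0 0.034; 0 0 -0.03 0 0.034; 0 0 -0.07 0 0.034; 0 0 -0.11 0 0.034; 0 0 -0.12 0 0.034; 0 0 -0.12 0 0.034';python3 -c "
from h import *
go(431,-441,170,-91.8)"
```

```text
t: 25.67
tcp_pos: [638.9, -16.6, 174.4]
eef_rot: [0.001, 1.0, 0.031, 0.004]
wrist_force: [-0.3, 0.2, 0.3]
grip_width: 33.6
go [-0.2335  0.4108  0.0033] turn 95.3 | cur [638.9 -16.6 174.4] yaw 3.5 j [-0.2   0.44  1.38  0.    1.31 -0.26] t 25.7
```

```bash
python3 -m crank '-0.018 0.032 0 7 0.034; -0.037 0.065 0 14 0.034; -0.056 0.099 0 21 0.034; -0.075 0.133 0 28 0.034; -0.094 0.167 0 35 0.034; -0.113 0.2 0 42 0.034; -0.132 0.234 0 49 0.034; -0.15 0.268 0 56 0.034';python3 -c "
from h import *
go(431,-441,60,-91.8)"
```

```text
t: 26.33
tcp_pos: [500.8, -293.5, 167.4]
eef_rot: [-0.001, 0.896, -0.445, -0.002]
wrist_force: [1.3, 0.4, -0.7]
grip_width: 33.9
go [0.0758 0.1447 0.1072] turn 39.0 | cur [ 500.8 -293.5  167.4] yaw -52.8 j [-0.72  0.35  1.53  0.    1.26  0.2 ] t 26.3
```

```bash
python3 -m crank '0.018 0.035 0 7 0.034; 0.037 0.071 0 14 0.034; 0.056 0.108 0 21 0.034; 0.076 0.145 0 28 0.034; 0.076 0.145 0.03 35 0.034; 0.076 0.145 0.07 39 0.034; 0.076 0.145 0.1 39 0.034; 0.076 0.145 0.105 39 0.034';python3 -m crank '0 0 0 0 0.034; 0 0 0 0 0.034; 0 0 0 0 0.034'>/dev/null;python3 -c "
from h import *
go(431,-441,8,-91.8)"
```

```text
t: 27.0
tcp_pos: [430.4, -437.0, 56.6]
eef_rot: [0.001, -0.697, 0.717, 0.007]
wrist_force: [-1.1, 0.3, -1.1]
grip_width: 34.0
go [-0.0014  0.0045  0.0587] turn 0.4 | cur [ 435.3 -442.4   66.7] yaw -91.4 j [-0.97  0.51  1.55  0.    1.08  0.62] t 27.2
```

```bash
python3 -m crank '-0.001 0.004 0.03 0.4 0.034; -0.001 0.004 0.047 0.4 0.034; -0.001 0.004 0.055 0.4 0.034; -0.001 0.004 0.057 0.4 0.034; -0.001 0.004 0.057 0.4 0.034'; python3 -m crank '0 0 0 0 0; 0 0 0 0 0; 0 0 0 0 0; 0 0 0 0 0' ; python3 -m crank '0 0 0 0 0; 0 0 -0.03 0 0; 0 0 -0.07 0 0; 0 0 -0.11 0 0; 0 0 -0.15 0 0; 0 0 -0.17 0 0; 0 0 -0.17 0 0;0 0 -0.17 0 0'; python3 -c "
from h import *
go(527.6,-23.9,170,3.5)"
```

```text
t: 27.67
tcp_pos: [431.0, -441.0, 9.0]
eef_rot: [-0.0, -0.695, 0.719, -0.001]
wrist_force: [-0.5, -0.3, 0.2]
grip_width: 34.3
t: 28.0
tcp_pos: [430.8, -440.9, 8.9]
eef_rot: [-0.0, -0.695, 0.719, -0.001]
wrist_force: [0.7, 0.6, 4.6]
grip_width: 13.8
t: 28.67
tcp_pos: [430.7, -440.9, 179.4]
eef_rot: [-0.0, -0.695, 0.719, -0.002]
wrist_force: [0.2, -0.2, -1.3]
grip_width: 13.8
go [-0.42   -0.0831  0.0085] turn -95.4 | cur [ 430.7 -440.9  179.4] yaw -91.9 j [-0.98  0.4   1.43 -0.    1.31  0.63] t 28.7
```

```bash
python3 -m crank '-0.035 -0.007 0 -7 0; -0.073 -0.014 0 -14 0; -0.112 -0.022 0 -21 0; -0.15 -0.03 0 -28 0; -0.19 -0.037 0 -35 0; -0.23 -0.045 0 -42 0; -0.27 -0.053 0 -49 0; -0.31 -0.061 0 -56 0'; python3 -c "
from h import *
go(527.6,-23.9,90,3.5)"
```

```text
t: 29.33
tcp_pos: [500.2, -130.0, 175.6]
eef_rot: [-0.0, 0.952, -0.305, -0.002]
wrist_force: [0.6, -0.6, -0.2]
grip_width: 13.9
go [-0.0391 -0.1023  0.0857] turn -39.1 | cur [ 500.2 -130.   175.6] yaw -35.6 j [-0.47  0.24  1.67  0.    1.23  0.15] t 29.3
```

```bash
python3 -m crank '-0.013 -0.034 0 -7 0; -0.026 -0.068 0 -14 0; -0.039 -0.102 0 -21 0; -0.039 -0.102 0.01 -28 0; -0.039 -0.102 0.04 -35 0; -0.039 -0.102 0.075 -39 0; -0.039 -0.102 0.085 -39 0; -0.039 -0.102 0.085 -39 0';python3 -m crank '0 0 0 0 0;0 0 0 0 0;0 0 0 0 0'>/dev/null; python3 -c "
from h import *
go(527.6,-23.9,52,3.5)"
```

```text
t: 30.0
tcp_pos: [525.8, -26.0, 88.4]
eef_rot: [-0.001, 1.0, 0.026, -0.005]
wrist_force: [0.7, -0.4, 0.2]
grip_width: 13.4
go [-0.0032 -0.0039  0.0425] turn -0.5 | cur [530.9 -27.6  94.5] yaw 3.0 j [-0.26  0.34  1.75  0.    1.05 -0.31] t 30.2
```

```bash
python3 -m crank '-0.003 -0.004 0.025 -0.5 0; -0.003 -0.004 0.036 -0.5 0; -0.003 -0.004 0.04 -0.5 0; -0.003 -0.004 0.041 -0.5 0; -0.003 -0.004 0.041 -0.5 0; -0.003 -0.004 0.041 -0.5 0'|grep -E 'tcp|force|wid'; for i in 1 2; do python3 -m crank '0 0 0.001 0 0;0 0 0.001 0 0'|grep -E 'tcp|force'; done
```

```text
tcp_pos: [527.5, -23.6, 53.1]
wrist_force: [-0.1, -1.7, -0.1]
grip_width: 13.8
tcp_pos: [527.5, -23.5, 51.9]
wrist_force: [0.8, -0.4, 2.5]
tcp_pos: [527.5, -23.6, 51.8]
wrist_force: [-3.1, 0.9, 10.8]
```

Release; on to the second panel at (480, 401), yaw 5.2.

```bash
python3 -m crank '0 0 0 0 0.034; 0 0 0 0 0.034; 0 0 0 0 0.034; 0 0 -0.03 0 0.034; 0 0 -0.07 0 0.06; 0 0 -0.11 0 0.06; 0 0 -0.12 0 0.06; 0 0 -0.12 0 0.06';python3 -m crank '-0.004 -0.035 0 7 0.06; -0.008 -0.073 0 14 0.06; -0.012 -0.113 0 21 0.06; -0.016 -0.153 0 28 0.06; -0.02 -0.193 0 35 0.06; -0.022 -0.233 0 42 0.06; -0.024 -0.273 0 49 0.06; -0.024 -0.31 0 56 0.06'; python3 - <<'E'
from h import *
go(480,401,60,-84.8)
I={c:bot.get_image(c) for c in K}
a=cv2.resize(I['top'][180:260,250:340],(450,400)); b=cv2.resize(I['side'][200:310,270:400],(520,440))[:400,:350]
cv2.imwrite('pics/8.png',np.hstack([a,b])[:,:,::-1])
E
```

```text
t: 31.75
tcp_pos: [528.9, -23.8, 173.6]
eef_rot: [0.001, 0.999, 0.032, 0.004]
wrist_force: [0.2, 0.0, -0.9]
grip_width: 56.1
t: 32.42
tcp_pos: [482.6, 269.2, 167.5]
eef_rot: [0.001, 0.911, -0.412, -0.001]
wrist_force: [0.5, -0.3, 0.8]
grip_width: 60.1
go [-0.1006 -0.0855  0.1074] turn 36.1 | cur [482.6 269.2 167.5] yaw -48.7 j [ 0.31  0.31  1.6  -0.    1.24  1.16] t 32.4
```

View pics/8.png

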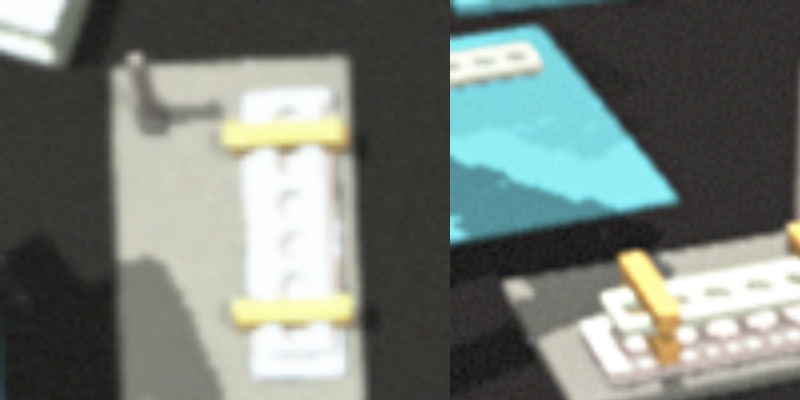

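Both upper sticks lie crosswise on the first panel (left half, at (285,135) and (293,310)). On to panel two.

```bash
python3 -m crank '-0.027 -0.022 0 7 0.06; -0.054 -0.045 0 14 0.06; -0.082 -0.069 0 21 0.06; -0.1 -0.086 0.01 28 0.06; -0.1 -0.086 0.04 35 0.06; -0.1 -0.086 0.08 36 0.06; -0.1 -0.086 0.1 36 0.06; -0.1 -0.086 0.1 36 0.06';python3 -m crank '0 0 0 0 0.06; 0 0 0 0 0.06;0 0 0 0 0.06' >/dev/null;python3 -c "
from h import *
go(480.3,401,7,-84.8)
I=bot.get_image('side')
cv2.imwrite('pics/9.png',cv2.resize(I[140:290,200:400],(800,600))[:,:,::-1])"
```

```text
t: 33.18
tcp_pos: [477.8, 396.5, 62.2]
eef_rot: [0.007, 0.742, -0.671, -0.002]
wrist_force: [-1.0, -0.7, -0.1]
grip_width: 60.1
go [-0.0012  0.0036  0.0648] turn 0.5 | cur [483.8 400.   71.8] yaw -84.3 j [ 0.51  0.52  1.52 -0.    1.1   1.99] t 33.4
```

View pics/9.png

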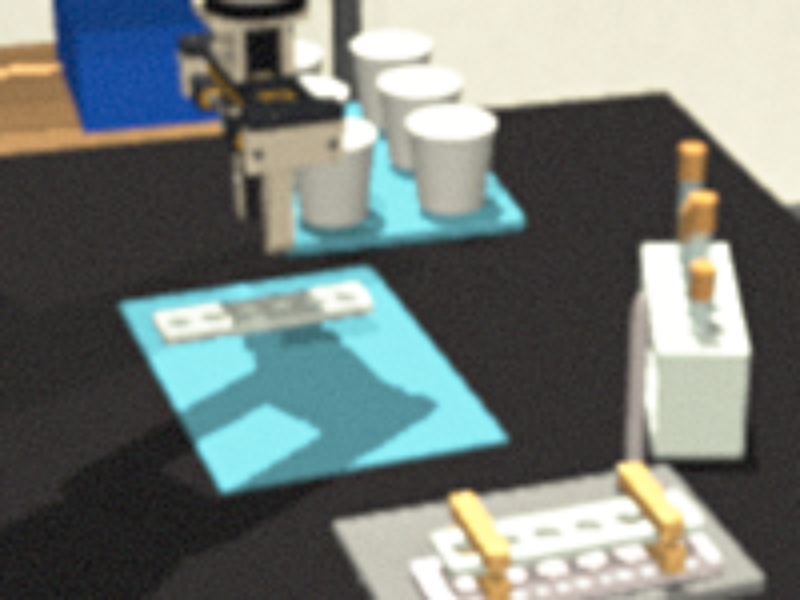

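```bash
python3 -m crank '-0.001 0.003 0.035 0.5 0.06; -0.001 0.003 0.052 0.5 0.06; -0.001 0.003 0.06 0.5 0.06; -0.001 0.003 0.064 0.5 0.06; -0.001 0.003 0.064 0.5 0.06; -0.001 0.003 0.064 0.5 0.06';python3 -m crank '0 0 0 0 0;0 0 0 0 0; 0 0 0 0 0; 0 0 0 0 0; 0 0 0 0 0' 35;python3 -m crank '0 0 -0.03 0 0; 0 0 -0.065 0 0; 0 0 -0.1 0 0; 0 0 -0.14 0 0; 0 0 -0.17 0 0; 0 0 -0.19 0 0; 0 0 -0.19 0 0'; python3 -c "
from h import *
go(582.5,-20.5,190,-86.5)"
```

```text
t: 33.98
tcp_pos: [480.3, 401.0, 7.3]
eef_rot: [-0.001, 0.738, -0.675, 0.0]
wrist_force: [-0.0, 0.1, 0.3]
grip_width: 60.1
t: 34.4
tcp_pos: [479.7, 400.6, 6.7]
eef_rot: [-0.001, 0.738, -0.675, 0.0]
wrist_force: [-0.5, -0.8, 3.0]
grip_width: 39.4
t: 34.98
tcp_pos: [481.6, 401.9, 201.8]
eef_rot: [-0.005, 0.738, -0.674, 0.001]
wrist_force: [0.0, 0.5, 0.5]
grip_width: 39.4
go [ 0.4299 -0.0623  0.0105] turn 1.7 | cur [481.6 401.9 201.8] yaw -84.8 j [0.52 0.4  1.37 0.   1.36 2.  ] t 35.0
```

```bash
python3 -m crank '0.035 -0.005 0 0.5 0; 0.073 -0.01 0 1 0; 0.112 -0.016 0 1.7 0; 0.152 -0.022 0 1.7 0; 0.192 -0.028 0 1.7 0; 0.232 -0.034 0 1.7 0; 0.272 -0.04 0 1.7 0; 0.305 -0.044 0 1.7 0'; python3 -m crank '0.035 -0.005 0 0 0; 0.075 -0.011 0 0 0; 0.115 -0.017 0 0 0; 0.123 -0.018 0 0 0;0.123 -0.018 0 0 0;0.123 -0.018 0 0 0;0.123 -0.018 0 0 0';python3 -c "
from h import *
go(582.5,-20.5,64,-86.5)"
```

```text
t: 35.65
tcp_pos: [550.1, 98.0, 194.3]
eef_rot: [0.001, 0.728, -0.686, -0.001]
wrist_force: [0.6, -0.5, -0.5]
grip_width: 39.3
t: 36.23
tcp_pos: [575.2, -19.6, 195.1]
eef_rot: [0.0, 0.728, -0.685, -0.001]
wrist_force: [0.0, -0.5, -0.9]
grip_width: 39.8
go [ 0.0015 -0.0075  0.131 ] turn 0.0 | cur [575.2 -19.6 195.1] yaw -86.5 j [-0.23  0.32  1.51  0.    1.32  1.28] t 36.2
```

```bash
python3 -m crank '0.001 -0.0075 0.03 0 0; 0.001 -0.0075 0.06 0 0; 0.001 -0.0075 0.09 0 0; 0.001 -0.0075 0.11 0 0; 0.001 -0.0075 0.12 0 0; 0.001 -0.0075 0.124 0 0; 0.001 -0.0075 0.124 0 0;0.001 -0.0075 0.124 0 0';python3 -m crank '0 0 0 0 0; 0 0 0 0 0';python3 -c "
from h import *
go(582.5,-20.5,64,-86.5)"
```

```text
t: 36.9
tcp_pos: [584.4, -21.0, 73.2]
eef_rot: [-0.001, 0.728, -0.685, 0.001]
wrist_force: [-0.9, 1.4, -0.5]
grip_width: 39.2
t: 37.07
tcp_pos: [584.6, -21.7, 73.5]
eef_rot: [-0.001, 0.728, -0.685, 0.001]
wrist_force: [-1.1, -0.3, -0.8]
grip_width: 39.5
go [-0.0013  0.002   0.0095] turn -0.0 | cur [584.6 -21.7  73.5] yaw -86.5 j [-0.23  0.45  1.64  0.    1.05  1.28] t 37.1
```

```bash
python3 -m crank '-0.001 0.002 0.004 0 0; -0.001 0.002 0.007 0 0; -0.001 0.002 0.008 0 0;-0.001 0.002 0.008 0 0;-0.001 0.002 0.008 0 0'|grep -E 'tcp|force'; for i in 1 2; do python3 -m crank '0 0 0.001 0 0;0 0 0.001 0 0'|grep -E 'tcp|force'; done
```

```text
tcp_pos: [581.4, -20.8, 63.8]
wrist_force: [-0.0, -0.4, -0.2]
tcp_pos: [581.6, -20.8, 63.6]
wrist_force: [-0.9, 0.4, 4.8]
tcp_pos: [581.6, -20.8, 63.6]
wrist_force: [-4.0, -0.1, 11.0]
```

```bash
python3 -m crank '0 0 0 0 0.06; 0 0 0 0 0.06; 0 0 0 0 0.06; 0 0 -0.03 0 0.06; 0 0 -0.07 0 0.05; 0 0 -0.11 0 0.05; 0 0 -0.12 0 0.05; 0 0 -0.12 0 0.05';python3 -m crank '-0.03 0.03 0 0 0.05;-0.06 0.06 0 0 0.05;-0.09 0.09 0 0 0.05;-0.12 0.12 0 0 0.05;-0.15 0.15 0 0 0.05;-0.18 0.17 0 0 0.05;-0.18 0.17 0 0 0.05;-0.18 0.17 0 0 0.05'; python3 - <<'E'
from h import *
I={c:bot.get_image(c) for c in K}
a=cv2.resize(I['top'][180:300,240:420],(750,500)); cv2.imwrite('pics/10.png',a[:,:,::-1])
b=cv2.resize(I['side'][195:375,240:480],(800,600)); cv2.imwrite('pics/11.png',b[:,:,::-1])
for v in (225,245):
    a,r1,m=bright('top',I['top'],v,9,(340,220,400,300)); b,r2,_=bright('side',I['side'],v,9,(270,310,400,375)); print('cover',v,r1,r2)
for n in ('rod_top','cover_hole','cover_grip','panel_a_c'):
    a=[bot.tip_of(n,c)[0]['centre'] for c in ('side','top')]; p,e=tri(*a); print(n,np.round(p,1),round(e,1),np.round(a,1).tolist())
y=np.radians(3.5); R=np.array([[np.cos(y),-np.sin(y)],[np.sin(y),np.cos(y)]])
r=np.array([582.5,-20.5])+R@[80,85]
for z in (150,24): print('pred rod',z,np.round(r,1),{c:np.round(proj(c,[[*r,z]]),1).tolist() for c in K})
E
```

```text
t: 38.48
tcp_pos: [584.0, -21.2, 186.0]
eef_rot: [-0.002, 0.728, -0.685, 0.004]
wrist_force: [1.0, 0.2, 0.3]
grip_width: 49.8
t: 39.15
tcp_pos: [398.6, 149.9, 180.5]
eef_rot: [0.001, 0.73, -0.684, -0.001]
wrist_force: [0.5, 0.3, 0.2]
grip_width: 50.1
cover 225 [491.2, -232.5, 189.2, 133.0, 1.9] [494.0, -233.1, 190.7, 133.6, 2.0]
cover 245 [491.1, -232.5, 189.0, 132.9, 1.9] [494.3, -232.7, 188.8, 131.3, 2.0]
rod_top [658.7  64.7 155.3] 11.3 [[362.7, 211.5], [277.5, 191.9]]
cover_hole [ 567.6 -188.2    6.7] 6.4 [[356.0, 327.1], [361.9, 231.3]]
cover_grip [ 491.9 -273.1   30.8] 11.4 [[339.0, 347.5], [390.0, 257.4]]
panel_a_c [ 630.2 -146.4  135. ] 180.0 [[341.4, 276.6], [355.5, 171.3]]
pred rod 150 [657.2  69.2] {'side': [[359.1, 213.3]], 'top': [[276.5, 191.0]]}
pred rod 24 [657.2  69.2] {'side': [[357.2, 257.6]], 'top': [[279.7, 202.0]]}
```

View pics/10.png

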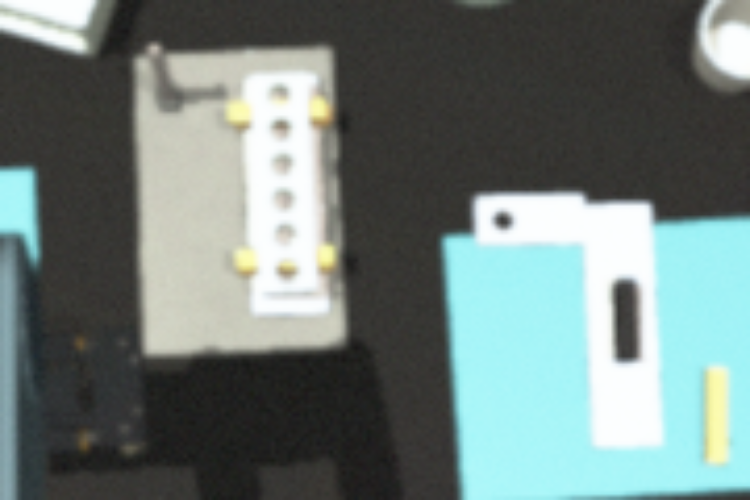

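View pics/11.png

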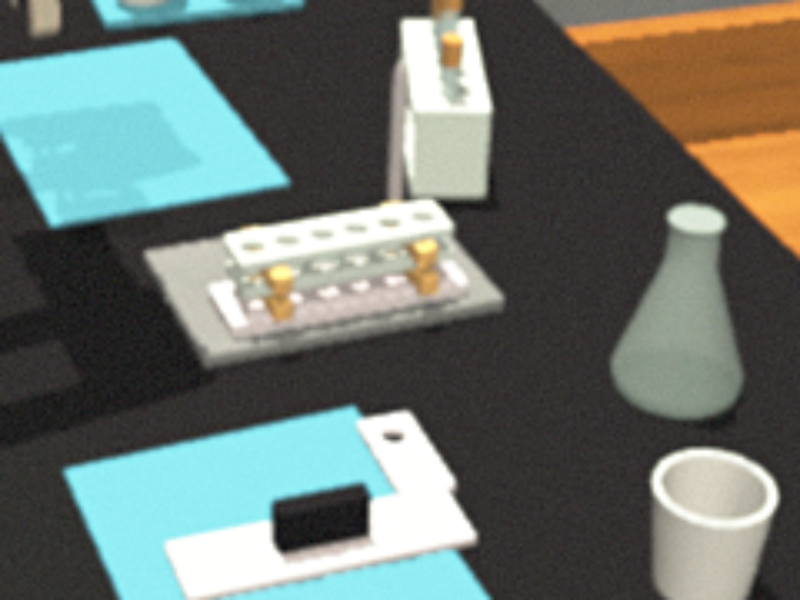

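```bash
python3 - <<'E'
from h import *
print('handle',atz('top',[390.5,256.8],38),'hole',atz('top',[360.7,232.6],7), atz('side',[240+393*.3,195+437*.3],7), atz('side',[240+320*.3,195+495*.3],41))
go(488.8,-271.6,150,-88.1)
E
```

```text
handle [[ 487.07694731 -272.38281497   38.        ]] hole [[ 566.5547452  -185.12678981    7.        ]] [[ 569.19486445 -186.48722723    7.        ]] [[ 491.78273208 -271.71285147   41.        ]]
go [ 0.4242 -0.0626  0.0318] turn 1.5 | cur [401.2 148.2 181.8] yaw -86.6 j [ 0.09  0.07  1.86 -0.    1.21  1.6 ] t 39.6
```

```bash
python3 -m crank '0.035 -0.005 0 0.5 0.05; 0.073 -0.01 0 1 0.05; 0.112 -0.016 0 1.5 0.05; 0.152 -0.022 0 1.5 0.05; 0.192 -0.028 0 1.5 0.05; 0.232 -0.034 0 1.5 0.05; 0.272 -0.04 0 1.5 0.05; 0.305 -0.045 0 1.5 0.05'; python3 -m crank '0.035 -0.005 0 0 0.05; 0.075 -0.01 0 0 0.05; 0.115 -0.017 0.02 0 0.05; 0.119 -0.018 0.06 0 0.05;0.119 -0.018 0.09 0 0.05;0.119 -0.018 0.11 0 0.05;0.119 -0.018 0.11 0 0.05;0.119 -0.018 0.11 0 0.05';python3 -m crank '0 0 0 0 0.05; 0 0 0 0 0.05;0 0 0 0 0.05' >/dev/null;python3 -c "
from h import *
go(488.8,-271.8,14,-88.1)"
```

```text
t: 40.32
tcp_pos: [464.5, -156.3, 182.1]
eef_rot: [0.0, 0.719, -0.695, 0.001]
wrist_force: [0.9, 0.9, 0.1]
grip_width: 49.5
t: 40.98
tcp_pos: [485.6, -271.1, 71.1]
eef_rot: [0.0, 0.719, -0.695, -0.001]
wrist_force: [-0.5, 0.1, 0.2]
grip_width: 50.2
go [-0.0003 -0.0012  0.0599] turn 0.1 | cur [ 487.4 -272.    73.9] yaw -88.0 j [-0.71  0.41  1.71  0.    1.02  0.83] t 41.2
```

```bash
python3 -m crank '0 -0.001 0.03 0 0.05; 0 -0.001 0.048 0 0.05; 0 -0.001 0.057 0 0.05; 0 -0.001 0.059 0 0.05; 0 -0.001 0.059 0 0.05; 0 -0.001 0.059 0 0.05';python3 -m crank '0 0 0 0 0;0 0 0 0 0; 0 0 0 0 0; 0 0 0 0 0; 0 0 0 0 0; 0 0 0 0 0' 60;python3 -m crank '0 0 -0.03 0 0; 0 0 -0.06 0 0; 0 0 -0.1 0 0; 0 0 -0.14 0 0; 0 0 -0.17 0 0; 0 0 -0.19 0 0; 0 0 -0.19 0 0'; python3 -c "
from h import *
go(582.5,-20.5,200,-86.5)"
```

```text
t: 41.73
tcp_pos: [488.0, -271.9, 14.1]
eef_rot: [-0.0, 0.719, -0.695, 0.001]
wrist_force: [0.3, 0.4, -0.1]
grip_width: 49.9
t: 42.23
tcp_pos: [487.3, -271.5, 13.1]
eef_rot: [0.0, 0.719, -0.695, 0.0]
wrist_force: [-0.5, -1.0, 1.6]
grip_width: 15.3
t: 42.82
tcp_pos: [489.2, -272.8, 207.7]
eef_rot: [-0.0, 0.719, -0.695, 0.004]
wrist_force: [0.1, -0.5, -2.3]
grip_width: 15.6
go [-0.249  -0.1019  0.0069] turn -1.5 | cur [ 489.2 -272.8  207.7] yaw -88.0 j [-0.71  0.28  1.54 -0.    1.32  0.83] t 42.8
```

```bash
python3 -m crank '-0.03 -0.012 0 -0.5 0; -0.067 -0.027 0 -1 0; -0.105 -0.042 0 -1.5 0; -0.143 -0.058 0 -1.5 0; -0.18 -0.073 0 -1.5 0; -0.215 -0.088 0 -1.5 0; -0.238 -0.098 0 -1.5 0; -0.249 -0.102 0 -1.5 0'; python3 -m crank '0 0 0.01 0 0; 0 0 0.02 0 0;0 0 0.02 0 0;0 0 0.02 0 0;0 0 0.02 0 0;0 0 0.02 0 0'; python3 - <<'E'
from h import *
I={c:bot.get_image(c) for c in K}
go(582.5,-20.5,186,-86.5)
a=cv2.resize(I['top'][150:250,240:340],(500,500),interpolation=cv2.INTER_CUBIC); b=cv2.resize(I['side'][180:280,320:380],(300,500),interpolation=cv2.INTER_CUBIC)
cv2.imwrite('pics/12.png',np.hstack([a,b])[:,:,::-1])
for n in ('cover_hole','rod_top'):
  for c in K: print(n,c,[(np.round(d['centre'],1).tolist(),round(d['confidence'],2)) for d in bot.tip_of(n,c)])
z=bot.state()['tcp_pos'][2]-10
print(z,{c:np.round(proj(c,[[657.2,69.2,z],[657.2,69.2,z+6]]),1).tolist() for c in K})
E
```

```text
t: 43.48
tcp_pos: [580.2, -15.0, 200.2]
eef_rot: [0.0, 0.729, -0.684, -0.002]
wrist_force: [0.1, 0.2, -2.8]
grip_width: 15.9
t: 43.98
tcp_pos: [580.7, -20.2, 183.2]
eef_rot: [-0.0, 0.728, -0.686, 0.0]
wrist_force: [-0.2, 0.5, -2.2]
grip_width: 15.5
go [ 0.0008 -0.0016 -0.0025] turn -0.1 | cur [580.9 -19.8 183.5] yaw -86.6 j [-0.23  0.34  1.51 -0.    1.29  1.29] t 44.1
cover_hole side [([360.4, 207.7], 0.67)]
cover_hole top [([276.4, 187.6], 0.61)]
rod_top side []
rod_top top [([278.1, 192.0], 0.57)]
173.2469133733841 {'side': [[359.5, 204.7], [359.6, 202.4]], 'top': [[275.9, 188.7], [275.7, 188.1]]}
```

View pics/12.png

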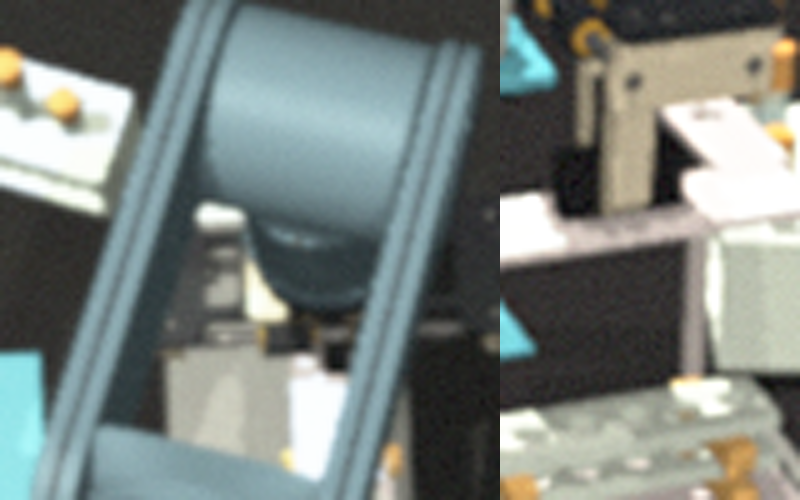

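```bash
python3 - <<'E'
from h import *
Is=[bot.get_image('side').mean(2) for _ in range(4)]
g=np.mean(Is,0); print(np.round(g[198:208,350:374]).astype(int))
print('rod rows'); print(np.round(g[228:250:4,350:368]).astype(int))
s=bot.state()['tcp_pos']; print(s)
for z in (173,179,120,100): print(z,np.round(proj('side',[[657.2,69.2,z]]),1))
E
```

```text
[[172 170 173 170 168 169 170 167 166 167 168 169 171 176 175 170 165 160
  152 146 144 150 156 162]
 [171 171 169 168 167 172 175 177 180 184 189 197 209 216 216 201 160 124
  111 114 119 133 146 163]
 [168 166 178 190 197 211 217 218 217 227 236 240 243 249 250 247 224 165
  145 140 132 135 153 170]
 [160 158 203 243 249 251 250 243 234 230 233 235 241 247 252 254 252 245
  233 210 169 156 166 179]
 [149 136 194 248 255 255 253 246 223 202 200 208 216 226 243 252 254 254
  252 236 194 168 172 180]
 [145 104 147 217 251 255 254 249 230 204 203 222 230 226 240 251 253 253
  253 246 219 178 169 179]
 [142  80  96 150 216 250 255 254 251 245 245 250 250 247 249 252 252 252
  253 252 244 215 182 188]
 [151  78  57  96 148 217 251 255 254 254 254 253 253 252 251 252 252 252
  252 253 252 244 224 214]
 [155  77  32  53  93 152 220 251 255 254 253 252 252 252 252 252 252 252
  252 252 253 253 247 229]
 [136  68  20  24  49  91 148 220 251 254 254 253 252 252 252 252 252 252
  252 252 252 253 252 245]]
rod rows
[[131 115 101  93  79  70  76 103 139 153 158 188 226 220 204 218 224 224]
 [ 47  50  50  48  49  47  68 106 145 155 157 209 252 252 210 181 183 182]
 [ 51  51  52  49  50  50  71 114 146 154 158 219 254 255 223 183 182 185]
 [ 49  52  51  48  51  51  81 122 150 153 159 232 255 255 213 180 183 183]
 [ 49  46  48  50  46  54  89 130 152 154 133 139 195 223 194 183 184 183]
 [ 38  43  45  42  39  51  96 138 153 152 128  97 138 191 188 184 184 183]]
[580.71047903 -18.87568189 183.0127557 ]
173 [[359.5 204.8]]
179 [[359.6 202.5]]
120 [[358.7 224.2]]
100 [[358.4 231.3]]
```

```bash
python3 -m crank '0.001 0 0.01 0 0; 0.001 0 0.018 0 0; 0.001 0 0.022 0 0; 0.001 0 0.024 0 0; 0.001 0 0.026 0 0; 0.001 0 0.028 0 0; 0.001 0 0.03 0 0; 0.001 0 0.03 0 0'; python3 -m crank '0 0 0.003 0 0; 0 0 0.006 0 0; 0 0 0.009 0 0; 0 0 0.009 0 0'; python3 - <<'E'
from h import *
s=bot.state(); print(s['torque'])
I=bot.get_image('side'); go(581,-20.5,78,-86.5)
cv2.imwrite('pics/13.png',cv2.resize(I[180:300,260:400],(700,600),interpolation=cv2.INTER_CUBIC)[:,:,::-1])
E
```

```text
t: 45.15
tcp_pos: [580.7, -19.9, 152.7]
eef_rot: [0.0, 0.728, -0.685, -0.0]
wrist_force: [0.3, 0.4, -2.6]
grip_width: 15.2
t: 45.48
tcp_pos: [580.3, -19.9, 143.2]
eef_rot: [0.0, 0.728, -0.685, -0.001]
wrist_force: [0.1, -0.5, -3.1]
grip_width: 15.7
[ 0.0158231   0.06932689 -0.03796188]
go [ 0.0007 -0.0006  0.0655] turn -0.0 | cur [580.4 -19.9 143.5] yaw -86.5 j [-0.23  0.37  1.57  0.    1.2   1.28] t 45.5
```

View pics/13.png

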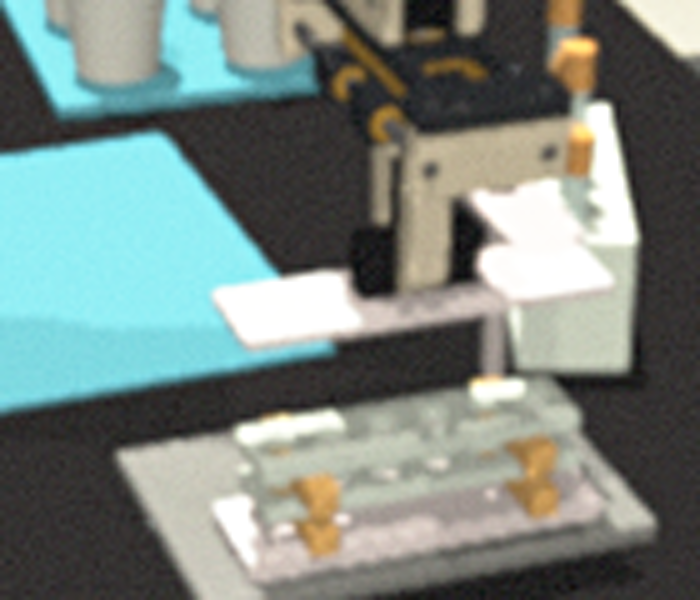

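```bash
python3 -m crank '0.0005 -0.0005 0.01 0 0; 0.0005 -0.0005 0.018 0 0; 0.0005 -0.0005 0.026 0 0; 0.0005 -0.0005 0.032 0 0; 0.0005 -0.0005 0.032 0 0'; python3 -m crank '0 0 0.008 0 0; 0 0 0.016 0 0; 0 0 0.022 0 0; 0 0 0.026 0 0; 0 0 0.026 0 0; 0 0 0.026 0 0'; for i in 1 2 3; do python3 -m crank '0 0 0.001 0 0;0 0 0.002 0 0;0 0 0.002 0 0'|grep -E 'tcp|force'; done
```

```text
t: 45.95
tcp_pos: [580.0, -20.1, 109.8]
eef_rot: [0.001, 0.728, -0.685, -0.002]
wrist_force: [-0.3, 0.7, -3.3]
grip_width: 15.6
t: 46.45
tcp_pos: [581.1, -20.4, 85.6]
eef_rot: [0.0, 0.728, -0.685, -0.0]
wrist_force: [0.5, 0.0, -3.2]
grip_width: 15.7
tcp_pos: [581.4, -20.4, 84.1]
wrist_force: [-0.3, 0.1, -3.6]
tcp_pos: [581.2, -20.4, 81.8]
wrist_force: [-0.9, -0.1, -2.7]
tcp_pos: [581.1, -20.4, 79.7]
wrist_force: [-0.2, 0.3, -3.1]
```

```bash
for i in 1 2 3; do python3 -m crank '0 0 0.001 0 0;0 0 0.001 0 0'|grep -E 'tcp|force'; done
```

```text
tcp_pos: [581.2, -20.4, 78.7]
wrist_force: [0.6, -0.4, -3.4]
tcp_pos: [581.4, -20.5, 78.1]
wrist_force: [-0.8, 0.7, -1.5]
tcp_pos: [581.5, -20.5, 78.1]
wrist_force: [-3.5, 0.7, 5.2]
```

```bash
python3 -m crank '0 0 -0.001 0 0.02; 0 0 -0.001 0 0.04; 0 0 -0.001 0 0.05; 0 0 -0.001 0 0.05; 0 0 -0.03 0 0.05; 0 0 -0.07 0 0.05; 0 0 -0.11 0 0.05; 0 0 -0.13 0 0.05';python3 -m crank '-0.03 0.03 0 0 0.05;-0.06 0.06 0 0 0.05;-0.09 0.09 0 0 0.05;-0.12 0.12 0 0 0.05;-0.15 0.15 0 0 0.05;-0.18 0.17 0 0 0.05;-0.18 0.17 0 0 0.05;-0.18 0.17 0 0 0.05'; python3 - <<'E'
from h import *
I={c:bot.get_image(c) for c in K}
a=cv2.resize(I['top'][180:260,260:340],(400,400),interpolation=cv2.INTER_CUBIC); b=cv2.resize(I['side'][200:300,290:390],(400,400),interpolation=cv2.INTER_CUBIC)
cv2.imwrite('pics/14.png',np.hstack([a,b])[:,:,::-1])
for n in ('cover_grip','cover_hole','rod_top'):
    a=[bot.tip_of(n,c) for c in K]
    if all(a): p,e=tri(a[0][0]['centre'],a[1][0]['centre']); print(n,np.round(p,1),round(e,1))
E
```

```text
t: 48.37
tcp_pos: [583.1, -20.8, 211.9]
eef_rot: [-0.002, 0.728, -0.685, 0.003]
wrist_force: [1.4, -0.6, -0.1]
grip_width: 49.9
t: 49.03
tcp_pos: [399.6, 150.3, 207.3]
eef_rot: [-0.0, 0.73, -0.684, 0.0]
wrist_force: [0.4, 0.6, -0.5]
grip_width: 49.8
cover_grip [588.9 -17.2  95.9] 2.2
cover_hole [663.8  63.7  71.3] 7.3
rod_top [648.5  57.6 167.3] 17.5
```

View pics/14.png

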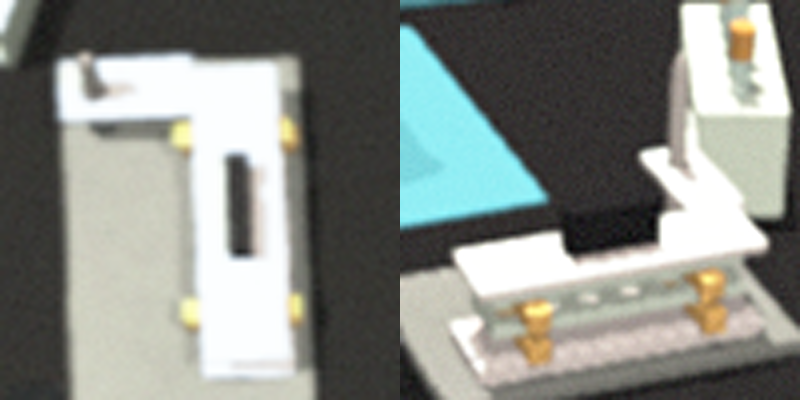

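```bash
python3 -c "
from plant import bot
print(bot.sign_off())"
```

```text
the job is handed in; nothing more can be done
None
```

I found two panels in the scene. I stacked both on the bed, each on two crosswise sticks about 55 mm either side of the middle. I then lowered the hold-down plate over the rod onto the top panel and handed the job in at about 49 s of the 210 s. The sign-off gave no verdict.

- **Plate knocked aside:** the plate had shifted by about 2–3 cm during the run. I measured it again before gripping it.
- **Heights:** each part was lowered until the wrist force showed contact. The contact heights matched the layers: sticks on the bed at 24 mm and on the first panel at 46 mm, panels at 38 and 60 mm, and the plate's underside at about 68 mm. The plate went over the rod with no side force above the force noise until contact.
- **Final pictures:** the rod comes up through the lug, the plate is flat and in line with the stack, and the sticks are crosswise. The gripper was clear of everything. The other labware, two spare sticks and the purple look-alikes were left alone.
- **A check that disagreed:** the networks' final positions for the hole and the rod tip were 16 mm apart. The two camera rays for those points missed each other by 7 and 17 mm, so I discounted that reading. I relied on the contact and picture checks instead, and did not get a clean measurement of the 6 mm hole-to-rod tolerance.

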